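# Ready the clockwork bee smoker

## Robot

A 6-joint arm with a two-finger parallel gripper is mounted at the origin on the work surface. World frame = base frame: x ahead of the robot, y to its left, z up, the work surface at z = 0. Lengths are in m, angles in degrees, forces in N, time in s.
With the tool pointing down it reaches from about 0.375 to 0.9 m from the base axis. Payload 3.1 kg.
Tool frame: the origin (TCP) lies on the centre line of the jaws, within the pads' length; the fingertips stand 17 mm ahead of it and the grasp point (between the pads) lies 2 mm behind it; y points along the fingers, x is the direction in which the jaws open and shut, and the axes are right-handed (so a half turn about y gives the same grasp; the last joint's range is limited). The gripper opens to 87 mm and grips with 3 to 60 N. Pads are 19 mm wide; open, the fingers measure 117 mm over their backs; the gripper's body (75 mm by 190 mm) begins 51 mm behind the grasp point.
Start: joints at [-76.748, 30.224, 82.088, -0, 67.689, -10.227], TCP at [0.249, -0.573, 0.24] pointing down, gripper open.
Joint ranges: [-176.69, 176.69], [-43.24, 126.21], [12.49, 139.97], [-82, 262], [0, 151.66], [-163.58, 163.58]. Speed limits (degrees/s): [159.86, 159.86, 180, 180, 180, 180].

## Interface

Orientations are given as a 3x3 rotation matrix whose columns are the frame's x, y, z axes.
In Python, from rig import read_state, capture, camera_info, hand_in, trace, tip_of gives the robot as it stands.
- The arm moves only by the tool jog_arm, never from a script. Its argument "steps" is a list of rows, each an object with "fingers": the opening in per cent of the stroke, from 0 (shut) to 100 (fully open); "delta_pos": the shift along the world's x, y, z in mm, a list of three; "turn": the turn about the world's z in degrees. A call has 1 to 20 rows; each row is the pose to reach, as a shift and turn from the pose commanded when the call began; what a row does not reach only later rows make up. A row lasts 1/12 s, in which the tool goes at most 41.7 mm and 7.16 degrees, less where a joint would pass 70% of its speed; a pose out of reach is approached as far as the arm can. A call with a gripper value outside its range is refused whole. The fingers move at their own pace and stop on an object; the grip force is fixed at half the most. Time passes only in rows, so rows that repeat a pose let the fingers close. It gives the time, the measured TCP pose, the force and the opening at its end, in the units of the state.
- read_state(): the state, without advancing time (a new reading comes with each control period).
- capture(name): name is "scene" or "top" or "wrist"; returns the picture (400x640x3 uint8, red, green, blue); there is no depth.
- camera_info(name): a dict with "fov_y" (degrees; the focal length in pixels is half the picture's height over the tangent of half this angle, whatever the lens; pixels are square), "cx", "cy" (the principal point, pixels), "view" (4x4, takes a point from world to camera coordinates); the wrist camera has in their place "tool_from_camera" (4x4, takes a point from camera to tool coordinates, whose origin is the TCP and whose axes are the tool frame's). Camera axes: x right, y down, z forward; pixel columns grow to the right and rows downward; lengths in m; the calibration is good to about 2 mm. A picture is of the moment at which its call begins: read the wrist's pose just before it. camera_info takes no time and is no camera call.
- hand_in(): hands the job in, once; it reports no verdict.
Trained networks look in the newest picture that a camera, given by its name, has taken for a name from the list of things; names that differ only in an ending like _2 or _b are one class to them, and where a whole thing is asked for, a point or a joint stands for the part that bears it (a point fixed in the world has none). Each returns a list of dicts, best first, with "confidence" (0 to 1); they miss things now and then, are a little off and sometimes report something else, mostly with a low value. They report only what shows in the picture. A call takes as long as a camera call. They do not tell look-alikes from the thing itself.
- trace(target, camera): "mask" (400x640 bool, what is visible of it).
- tip_of(target, camera): "position" ([x, y, z] in m, in world coordinates, good to about 4 mm: a listed point, or the origin of a listed thing).
The state is a dict: "time_s": time; "joint_positions": joint angles; "qvel": joint speeds; "tau": joint torques, N m; "position": TCP position; "tcp_rot": TCP orientation; "force": force on the tool from outside, world axes, zero at the start; "moment": the same for the moment, N m; "opening": opening from 0.0 (shut) to 1.0 (fully open).
Only numpy, scipy, OpenCV 4.12 (cv2) and the standard library are available. Lean on these libraries where they do the work, as an engineer would, in place of code of your own. Each camera call takes 0.05 s, during which the arm holds its last target.

## Task

Get the clockwork smoker ready for the hives: tip all the wooden fuel pellets from the scoop through the funnel into the smoker's chamber and, only once every pellet is in, wind the key clockwise until the spring is fully wound. Set the scoop back down upright on the bench, and slide every hive scraper that is lying about blade first into a slot of the wooden rack, fully home, one to a slot. Leave the other things on the bench where they are.

Things in the scene. Friction and masses are not known exactly. Their poses are not given: they have to be found in the camera images.
- smoker: Clockwork bee smoker, fixed: base plate 130 (x) x 270 (y) x 12 mm; at its -y end a round steel fuel chamber with a wide funnel fixed on top; at its +y end a grey clockwork housing 100 x 100 mm, top 112 mm above the bench (round boss to 118 mm), carrying the winding key. Origin: centre of the underside, z up.
- chamber (a point): Centre of the inner floor of the fuel chamber, 16 mm above the bench. The chamber is a round tube, 60 mm inside diameter, 96 mm deep up to the throat of the funnel.
- funnel (a point): Centre of the funnel's rim, 162 mm above the bench. The rim is 152 mm across outside, about 144 mm inside; the funnel narrows over 50 mm of height to the 60 mm chamber.
- key (a joint): Angle of the winding key, rad; grows as it is wound clockwise seen from above. Starts at 0 to 1.2; hard stop (fully wound) at 6.6, above 5.9 counts as fully wound. The spring pulls back but the ratchet holds the key where it is let go, so wind it in several partial turns. Takes 0.12 Nm at first, 0.2 Nm at the end.
- key_grip (a point): Centre of the key's brass wing, on its upright turning axis, 152 mm above the bench. The wing is 50 mm long (its x), 10 mm thick (its y) and 32 mm tall (16 mm either side of this point); this frame turns with the key. The axis is 150 mm from the chamber's axis.
- rack: Wooden scraper rack, fixed: a board 178 (x) x 190 (y) x 15 mm, from 83 mm behind the origin to 95 mm ahead of it. Its +x half carries three flat slots side by side, open towards -x; the rest is an open apron, 95 mm long, on which the handles come to lie. Origin: on the underside; x points into the slots, z up.
- slot0 (a point): Middle of a slot's mouth, on the board's upper face (15 mm above the bench); x points into the slot. Slots are 60 mm apart, 43 mm wide, 10 mm high, 70 mm deep, roofed by a bar 24 mm long at the mouth (10 mm thick, its top 35 mm above the bench), open above behind it. Any scraper may go in any slot, one to a slot.
- slot1 (a point): Middle of a slot's mouth, on the board's upper face (15 mm above the bench); x points into the slot. Slots are 60 mm apart, 43 mm wide, 10 mm high, 70 mm deep, roofed by a bar 24 mm long at the mouth (10 mm thick, its top 35 mm above the bench), open above behind it. Any scraper may go in any slot, one to a slot.
- slot2 (a point): Middle of a slot's mouth, on the board's upper face (15 mm above the bench); x points into the slot. Slots are 60 mm apart, 43 mm wide, 10 mm high, 70 mm deep, roofed by a bar 24 mm long at the mouth (10 mm thick, its top 35 mm above the bench), open above behind it. Any scraper may go in any slot, one to a slot.
- scraper0: Hive scraper (all alike, 2 or 3 present), lying flat, handle towards the robot. Steel blade 65 x 36 x 4 mm along +x; wooden handle 80 x 24 wide x 20 mm high along -x, undersides level. Origin: on the underside at the shoulder where handle and blade meet. Balances 30 mm behind it; 90 g. Home when the shoulder meets the bar at a slot's mouth: origin at the slot point.
- scraper1: Hive scraper (all alike, 2 or 3 present), lying flat, handle towards the robot. Steel blade 65 x 36 x 4 mm along +x; wooden handle 80 x 24 wide x 20 mm high along -x, undersides level. Origin: on the underside at the shoulder where handle and blade meet. Balances 30 mm behind it; 90 g. Home when the shoulder meets the bar at a slot's mouth: origin at the slot point.
- scraper2: Hive scraper (all alike, 2 or 3 present), lying flat, handle towards the robot. Steel blade 65 x 36 x 4 mm along +x; wooden handle 80 x 24 wide x 20 mm high along -x, undersides level. Origin: on the underside at the shoulder where handle and blade meet. Balances 30 mm behind it; 90 g. Home when the shoulder meets the bar at a slot's mouth: origin at the slot point.
- scoop: Dark steel fuel scoop, standing on the bench with the fuel in it, 160 g: pan 78 mm wide (72 inside), 36 mm high, 3 mm walls, from 48 mm behind the origin to the open spout. Flat floor that rises over the last 40 mm at 22 degrees to the lip, at x = 65, z = 17 mm. Spout along +x, wooden handle along -x. Origin: underside, z up.
- scoop_grip (a point): Middle of the scoop's wooden handle, 90 mm behind the scoop's origin and 30 mm above its underside. The handle is 85 mm long (along the scoop's x), 18 mm wide and 18 mm high.
- fuel0: A wooden fuel pellet with round ends, 34 mm long along its y axis and 20 mm in diameter, 12 g, lying in the scoop at the start. 3 to 5 of them are there. Origin: its centre.
- fuel1: A wooden fuel pellet with round ends, 34 mm long along its y axis and 20 mm in diameter, 12 g, lying in the scoop at the start. 3 to 5 of them are there. Origin: its centre.
- fuel2: A wooden fuel pellet with round ends, 34 mm long along its y axis and 20 mm in diameter, 12 g, lying in the scoop at the start. 3 to 5 of them are there. Origin: its centre.
- fuel3: A wooden fuel pellet with round ends, 34 mm long along its y axis and 20 mm in diameter, 12 g, lying in the scoop at the start. 3 to 5 of them are there. Origin: its centre.
- fuel4: A wooden fuel pellet with round ends, 34 mm long along its y axis and 20 mm in diameter, 12 g, lying in the scoop at the start. 3 to 5 of them are there. Origin: its centre.
- glue: White glue bottle, 150 mm tall, 60 mm across, behind the smoker. It does not belong to the job: leave it where it is.
- tin: Tin, 90 mm tall, 72 mm across, behind the smoker. It does not belong to the job: leave it where it is.
- offcut: Offcut of wood 60 x 140 x 30 mm, left of the scrapers. It does not belong to the job: leave it where it is.
- tape: Roll of tape lying flat, 84 mm across, 25 mm high, near the robot on the right. It does not belong to the job: leave it where it is.
Things that resemble listed ones, but are neither listed nor needed, are in the scene too. Leave any black look-alike of the scraper0 alone. Leave any purple or red look-alike of the scraper2 alone.

How it is judged:
By the outcome, as a careful person would: the job done as asked, in the order asked, and still so for the second after the job is handed in, with the robot touching nothing.
Of scraper0, scraper1, scraper2 only 2 to 3 are there at a start; the rules pass over those that are not, and their reading is None.
Of fuel0, fuel1, fuel2, fuel3, fuel4 only 3 to 5 are there at a start; the rules pass over those that are not, and their reading is None.
At some moment in a run one of scraper0, scraper1, scraper2 may be knocked a few centimetres aside while the robot is not near it.
It also fails if it takes over 210 s, if anything falls off the work surface, if the arm or the gripper's body presses on something with over 40 N, if the wrist force passes 120 N, or if a joint passes its speed limit or range.

## Working session

There is one attempt and no reset: what is moved stays moved. The work goes in short steps, Python scripts to look and compute and a tool call to move; the robot and the scene stay as the last step left them, time stands still between calls to the robot, and variables do not carry over. Pictures are saved under pics/ and viewed, and the job is handed in when it is done.

Besides the shell and the picture viewer there is one more tool, called after ">>>" as a command line: name --argument value ..., lists and objects as JSON in quotes. jog_arm: Moves the arm, as the interface text tells. Its arguments: {"type":"object","properties":{"steps":{"type":"array","items":{"type":"object","properties":{"fingers":{"type":"number"},"delta_pos":{"type":"array","items":{"type":"number"}},"turn":{"type":"number"}}}}},"required":["steps"]}

```bash
ls; mkdir -p pics
python3 - <<'E'
from rig import *
import cv2
print(read_state())
for n in("scene","top","wrist"):
    im=capture(n); cv2.imwrite(f"pics/{n}0.png",im[:,:,::-1]); print(n,camera_info(n))
E
```

```text
pics
{'time_s': 0.0, 'joint_positions': array([-7.67475645e+01,  3.02780500e+01,  8.21556023e+01,  9.83281143e-04,
        6.76894423e+01, -1.02262111e+01]), 'qvel': array([ 0.02038029, -0.1371863 ,  0.03319088,  0.01838734,  0.02590187,
       -0.02191116]), 'tau': array([ 1.06510286e-04, -4.40040457e+01, -1.76591152e+01,  6.31790701e-02,
        5.81494952e-02, -1.75058503e-04]), 'position': array([ 0.2488861 , -0.5725552 ,  0.23858577]), 'tcp_rot': array([[ 3.98400770e-01, -4.77050002e-04,  9.17211316e-01],
       [-9.17209010e-01,  2.09483078e-03,  3.98400858e-01],
       [-2.11145963e-03, -9.99997692e-01,  3.97027636e-04]]), 'force': array([-0.04497568, -0.37570751, -0.68289992]), 'moment': array([-0.05875957, -0.01724657, -0.04136809]), 'opening': 1.0009509658589186}
scene {'fov_y': 56.17699241692682, 'cx': 317.1873524321962, 'cy': 204.71880460291746, 'view': array([[ 0.86480556,  0.50204426, -0.00793116, -0.39971721],
       [ 0.40555585, -0.70773628, -0.57847541, -0.20118275],
       [-0.29603343,  0.49705223, -0.81566126,  1.30610622],
       [ 0.        ,  0.        ,  0.  
[... 205 characters left out ...]
  [-9.81013842e-01, -1.42000410e-02, -1.93417165e-01,
         4.86307682e-01],
       [ 1.93420761e-01,  1.13276153e-03, -9.81115246e-01,
         1.30492110e+00],
       [ 0.00000000e+00,  0.00000000e+00,  0.00000000e+00,
         1.00000000e+00]])}
wrist {'fov_y': 63.92916579454242, 'cx': 314.60634593924686, 'cy': 192.81049473806422, 'tool_from_camera': array([[ 9.99999895e-01,  3.37868175e-04, -3.08539332e-04,
         2.19609702e-05],
       [ 3.85086893e-04, -2.57308198e-01,  9.66329314e-01,
        -1.44474568e-01],
       [ 2.47102222e-04, -9.66329332e-01, -2.57308301e-01,
         7.18034195e-02],
       [ 0.00000000e+00,  0.00000000e+00,  0.00000000e+00,
         1.00000000e+00]])}
```

View pics/scene0.png

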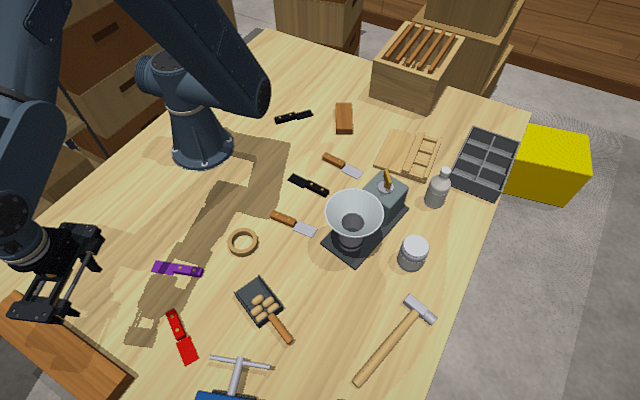

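View pics/top0.png

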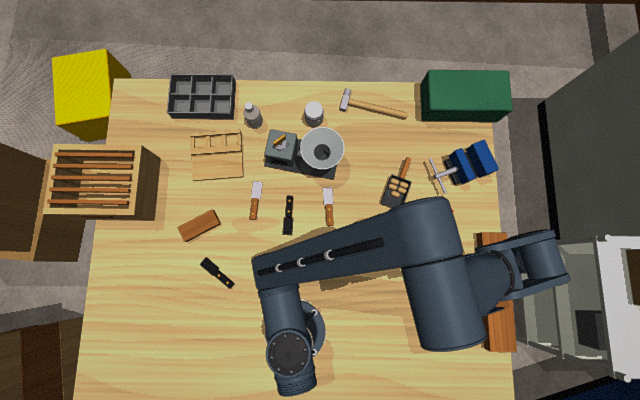

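View pics/wrist0.png

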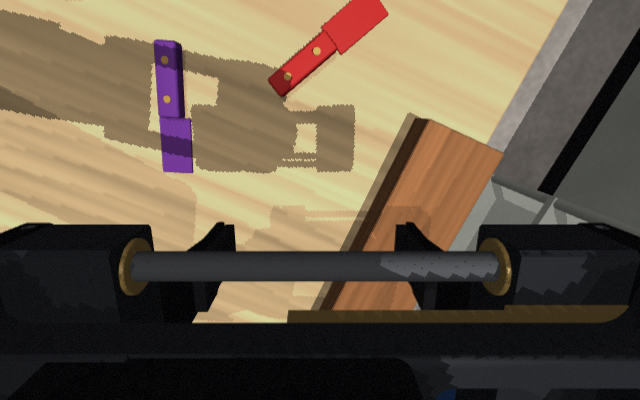

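```bash
cat > h.py <<'E'
from rig import *
import numpy as np, cv2
def K(n):
    c=camera_info(n); f=200/np.tan(np.radians(c['fov_y']/2)); return f,c['cx'],c['cy'],c
def proj(n,P,st=None):
    f,cx,cy,c=K(n)
    if n=='wrist':
        T=np.eye(4);T[:3,:3]=st['tcp_rot'];T[:3,3]=st['position'];V=np.linalg.inv(T@c['tool_from_camera'])
    else: V=c['view']
    p=V@np.append(P,1); return np.array([cx+f*p[0]/p[2],cy+f*p[1]/p[2]])
def ray(n,uv,z,st=None):
    f,cx,cy,c=K(n)
    if n=='wrist':
        T=np.eye(4);T[:3,:3]=st['tcp_rot'];T[:3,3]=st['position'];C=T@c['tool_from_camera']
    else: C=np.linalg.inv(c['view'])
    d=C[:3,:3]@np.array([(uv[0]-cx)/f,(uv[1]-cy)/f,1]); o=C[:3,3]
    return o+d*(z-o[2])/d[2]
def snap(n,name,crop=None,s=1):
    st=read_state(); im=capture(n)
    o=im if crop is None else im[crop[1]:crop[3],crop[0]:crop[2]]
    o=cv2.resize(o,None,fx=s,fy=s,interpolation=cv2.INTER_CUBIC)
    cv2.imwrite(f'pics/{name}.png',o[:,:,::-1]); return st,im
E
python3 - <<'E'
from h import *
for n in("top","scene"):
    capture(n)
    for t in("smoker","chamber","funnel","key_grip","rack","slot0","scraper0","scoop","scoop_grip","fuel0"):
        print(n,t,[(round(d['confidence'],2),np.round(d['position'],3).tolist()) for d in tip_of(t,n)[:7]])
snap("top","t1",(180,120,430,300),3.2)
E
```

```text
top smoker [(0.98, [0.629, -0.01, 0.002])]
top chamber [(0.73, [0.621, -0.088, 0.019])]
top funnel [(0.79, [0.615, -0.086, 0.164]), (0.59, [0.773, 0.174, 0.001])]
top key_grip [(0.64, [0.649, 0.068, 0.151])]
top rack [(0.98, [0.626, 0.311, 0.001])]
top slot0 [(0.74, [0.636, 0.316, 0.015]), (0.69, [0.641, 0.256, 0.014]), (0.68, [0.63, 0.376, 0.019]), (0.34, [0.649, 0.066, 0.151])]
top scraper0 [(0.93, [0.198, 0.29, 0.001]), (0.74, [0.47, 0.164, -0.002]), (0.63, [0.45, -0.112, -0.003]), (0.57, [0.401, 0.035, -0.002])]
top scoop [(0.94, [0.502, -0.365, 0.001])]
top scoop_grip [(0.64, [0.584, -0.398, 0.031])]
top fuel0 [(0.57, [0.518, -0.352, 0.017]), (0.55, [0.504, -0.382, 0.014]), (0.5, [0.49, -0.359, 0.019]), (0.47, [0.53, -0.392, 0.013]), (0.37, [0.541, -0.36, 0.009])]
scene smoker [(0.91, [0.634, -0.01, -0.005])]
scene chamber [(0.59, [0.624, -0.085, 0.019]), (0.38, [0.637, 0.314, 0.016])]
scene funnel [(0.74, [0.618, -0.088, 0.161]), (0.28, [0.522, -0.396, 0.012])]
scene key_grip [(0.63, [0.644, 0.064, 0.152]), (0.41, [0.586, -0.39, 0.03])]
scene rack [(0.64, [0.623, 0.313, -0.001])]
scene slot0 [(0.61, [0.628, 0.372, 0.016]), (0.59, [0.635, 0.313, 0.017]), (0.57, [0.786, -0.053, 0.001])]
scene scraper0 [(0.93, [0.396, 0.031, -0.004]), (0.92, [0.245, -0.402, 0.0]), (0.92, [0.385, -0.532, 0.002]), (0.85, [0.447, -0.114, 0.003]), (0.79, [0.47, 0.16, -0.005]), (0.56, [0.197, 0.294, 0.004])]
scene scoop [(0.75, [0.5, -0.361, 0.001]), (0.47, [0.62, -0.086, 0.161])]
scene scoop_grip [(0.78, [0.585, -0.389, 0.029]), (0.37, [0.508, -0.386, 0.015]), (0.27, [0.622, -0.084, 0.161])]
scene fuel0 [(0.65, [0.521, -0.402, 0.013]), (0.57, [0.506, -0.388, 0.013]), (0.51, [0.494, -0.364, 0.008]), (0.49, [0.516, -0.35, 0.016]), (0.46, [0.538, -0.363, 0.007])]
```

View pics/t1.png

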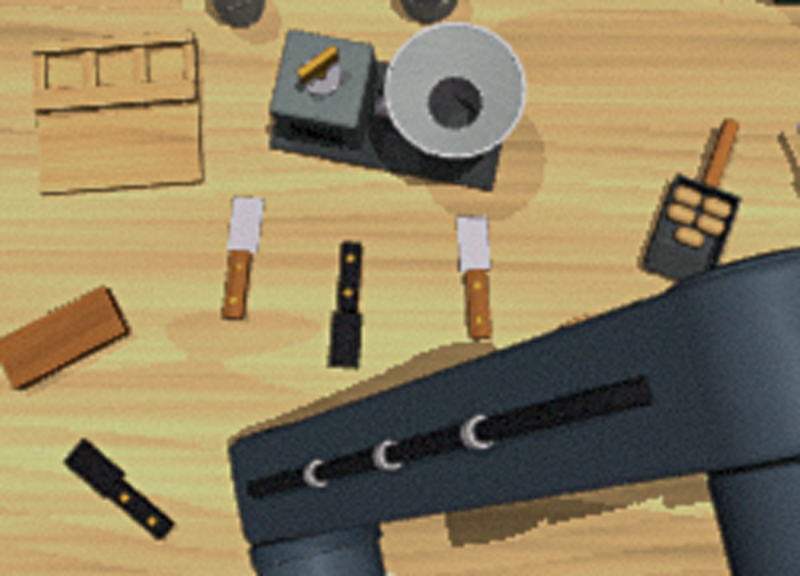

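>>> jog_arm --steps '[{"fingers": 60,"delta_pos": [40,20,0],"turn": 7},{"fingers": 60,"delta_pos": [80,40,0],"turn": 14},{"fingers": 60,"delta_pos": [110,60,0],"turn": 21},{"fingers": 60,"delta_pos": [140,75,0],"turn": 28},{"fingers": 60,"delta_pos": [170,90,0],"turn": 35},{"fingers": 60,"delta_pos": [200,105,0],"turn": 42},{"fingers": 60,"delta_pos": [230,120,0],"turn": 49},{"fingers": 60,"delta_pos": [260,140,0],"turn": 56},{"fingers": 60,"delta_pos": [290,160,0],"turn": 63},{"fingers": 60,"delta_pos": [315,170,0],"turn": 70},{"fingers": 60,"delta_pos": [330,178,0],"turn": 77},{"fingers": 60,"delta_pos": [336,180,0],"turn": 84},{"fingers": 60,"delta_pos": [336,180,0],"turn": 91},{"fingers": 60,"delta_pos": [336,180,0],"turn": 98},{"fingers": 60,"delta_pos": [336,180,0],"turn": 105},{"fingers": 60,"delta_pos": [336,180,0],"turn": 112},{"fingers": 60,"delta_pos": [336,180,0],"turn": 119},{"fingers": 60,"delta_pos": [336,180,0],"turn": 126},{"fingers": 60,"delta_pos": [336,180,0],"turn": 133},{"fingers": 60,"delta_pos": [336,180,0],"turn": 136}]'

```text
time_s: 2.97
position: [0.585, -0.3932, 0.2394]
tcp_rot: [[0.346, -0.0, -0.938], [0.938, 0.0, 0.346], [0.0, -1.0, 0.0]]
force: [-0.0, -0.1, 0.2]
opening: 0.597
```

Run:
```python
from h import *
st,im=snap("wrist","w1")
print(st['time_s'],st['position'],st['tcp_rot'],st['joint_positions'],st['opening'])
for t in("scoop_grip","scoop","fuel0"):
    print(t,[(round(d['confidence'],2),np.round(d['position'],3).tolist()) for d in tip_of(t,'wrist')[:7]])
m=trace("scoop","wrist")
print([(d['confidence'],d['mask'].sum()) for d in m])
capture("top")
for t in("scoop_grip","scoop","scraper0"):
    print(t,[(round(d['confidence'],2),np.round(d['position'],3).tolist()) for d in tip_of(t,'top')[:7]])
```

```text
2.9667 [ 0.58503878 -0.39318252  0.23942031] [[ 3.45832973e-01 -1.31260464e-04 -9.38296082e-01]
 [ 9.38296090e-01  9.34493000e-05  3.45832963e-01]
 [ 4.22889169e-05 -9.99999987e-01  1.55479029e-04]] [-4.29632811e+01  3.66777083e+01  6.93640336e+01 -1.25623010e-03
  7.39674108e+01 -1.12730282e+02] 0.5972136207202686
scoop_grip [(0.69, [0.59, -0.389, 0.032])]
scoop [(0.62, [0.503, -0.368, -0.001]), (0.3, [0.622, -0.083, 0.016])]
fuel0 [(0.88, [0.49, -0.356, 0.014]), (0.85, [0.541, -0.357, 0.011]), (0.81, [0.518, -0.352, 0.014]), (0.74, [0.521, -0.393, 0.016]), (0.71, [0.507, -0.383, 0.012])]
[(0.66, np.int64(7227))]
scoop_grip []
scoop [(0.55, [0.773, 0.174, 0.003])]
scraper0 [(0.84, [0.47, 0.163, 0.0]), (0.67, [0.235, -0.402, -0.001]), (0.66, [0.385, -0.529, -0.001]), (0.64, [0.194, 0.291, 0.0]), (0.46, [0.451, -0.113, -0.003])]
```

View pics/w1.png

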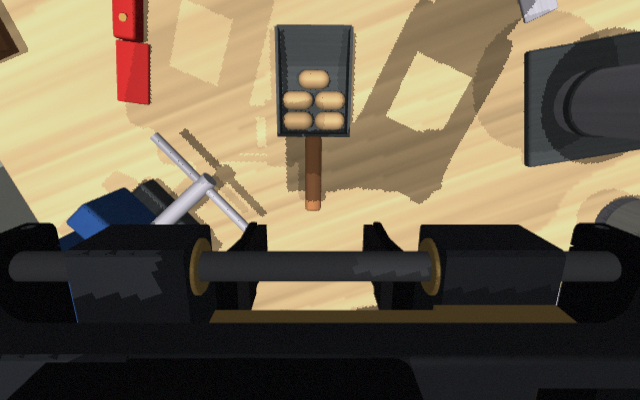

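Run:
```python
from h import *
st=read_state()
a=ray('wrist',(313,210),.039,st);b=ray('wrist',(314,139),.039,st);print(a,b,(a+b)/2,np.linalg.norm(a-b),np.degrees(np.arctan2(*(b-a)[1::-1])))
for uv in((276,30),(356,30),(278,136),(350,136)): print(uv,ray('wrist',uv,.036,st))
```

```text
[ 0.62512558 -0.40880359  0.039     ] [ 0.55108793 -0.3798208   0.039     ] [ 0.58810675 -0.39431219  0.039     ] 0.07950833503998754 158.62163919189834
(276, 30) [ 0.43811867 -0.37760562  0.036     ]
(356, 30) [ 0.46588061 -0.30346227  0.036     ]
(278, 136) [ 0.53481515 -0.41497533  0.036     ]
(350, 136) [ 0.5619214 -0.342627   0.036    ]
```

Run:
```python
from h import *
st=read_state()
for w,t in(((155,135),(447,192)),((247,232),(425,160))):
    for z in(.02,.04,.06,.08,.1): print(z,ray('wrist',w,z,st)[:2],ray('top',t,z)[:2])
```

```text
0.02 [ 0.486065   -0.54584073] [ 0.49762329 -0.55242622]
0.04 [ 0.48796252 -0.53606705] [ 0.49360883 -0.54531136]
0.06 [ 0.48986003 -0.52629338] [ 0.48959437 -0.5381965 ]
0.08 [ 0.49175755 -0.5165197 ] [ 0.48557991 -0.53108164]
0.1 [ 0.49365506 -0.50674603] [ 0.48156545 -0.52396678]
0.02 [ 0.62900716 -0.4960193 ] [ 0.61946874 -0.47602587]
0.04 [ 0.62305088 -0.48898301] [ 0.61365511 -0.47003913]
0.06 [ 0.61709459 -0.48194672] [ 0.60784148 -0.4640524 ]
0.08 [ 0.6111383  -0.47491042] [ 0.60202785 -0.45806567]
0.1 [ 0.60518202 -0.46787413] [ 0.59621422 -0.45207893]
```

>>> jog_arm --steps '[{"fingers": 45,"delta_pos": [2,-1,-40],"turn": -1},{"fingers": 45,"delta_pos": [2,-1,-80],"turn": -1},{"fingers": 45,"delta_pos": [2,-1,-120],"turn": -1},{"fingers": 45,"delta_pos": [2,-1,-155],"turn": -1},{"fingers": 45,"delta_pos": [2,-1,-185],"turn": -1},{"fingers": 45,"delta_pos": [2,-1,-205],"turn": -1},{"fingers": 45,"delta_pos": [2,-1,-211],"turn": -1},{"fingers": 45,"delta_pos": [2,-1,-211],"turn": -1},{"fingers": 0,"delta_pos": [2,-1,-211],"turn": -1},{"fingers": 0,"delta_pos": [2,-1,-211],"turn": -1},{"fingers": 0,"delta_pos": [2,-1,-211],"turn": -1},{"fingers": 0,"delta_pos": [2,-1,-211],"turn": -1},{"fingers": 0,"delta_pos": [2,-1,-211],"turn": -1},{"fingers": 0,"delta_pos": [2,-1,-211],"turn": -1},{"fingers": 0,"delta_pos": [2,-1,-211],"turn": -1},{"fingers": 0,"delta_pos": [2,-1,-211],"turn": -1}]'

```text
time_s: 4.75
position: [0.588, -0.3952, 0.0301]
tcp_rot: [[0.367, 0.002, -0.93], [0.93, -0.002, 0.367], [-0.001, -1.0, -0.003]]
force: [0.6, -0.5, 7.0]
opening: 0.203
```

>>> jog_arm --steps '[{"fingers": 0,"delta_pos": [0,0,3],"turn": 0},{"fingers": 0,"delta_pos": [0,0,6],"turn": 0},{"fingers": 0,"delta_pos": [0,0,10],"turn": 0},{"fingers": 0,"delta_pos": [0,0,10],"turn": 0},{"fingers": 0,"delta_pos": [0,0,10],"turn": 0}]'

```text
time_s: 5.17
position: [0.5869, -0.394, 0.0383]
tcp_rot: [[0.367, -0.0, -0.93], [0.93, 0.0, 0.367], [0.0, -1.0, 0.0]]
force: [0.6, 0.0, -2.7]
opening: 0.203
```

Run:
```python
from h import *
st,im=snap("wrist","w2")
print(st['time_s'],st['position'],st['force'],st['moment'],st['opening'])
snap("scene","s2",(180,220,380,360),3.5)
```

```text
5.1667 [ 0.58685623 -0.39397363  0.03828389] [ 0.57303317  0.03559302 -2.71570452] [ 0.03939891 -0.28124065  0.05141726] 0.20324025582688732
```

View pics/w2.png

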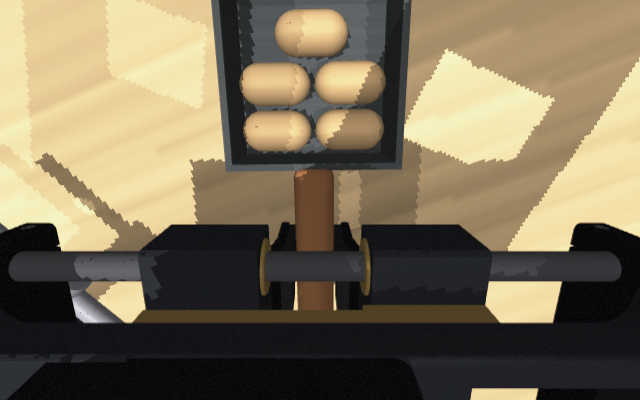

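View pics/s2.png

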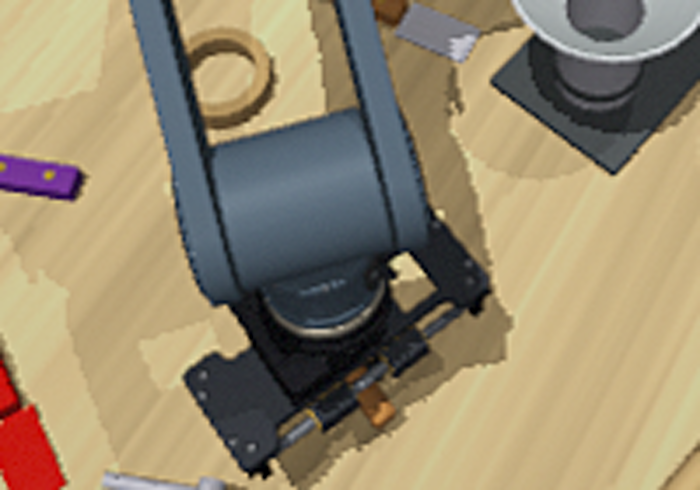

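>>> jog_arm --steps '[{"fingers": 0,"delta_pos": [0,0,10],"turn": 0},{"fingers": 0,"delta_pos": [0,0,20],"turn": 0},{"fingers": 0,"delta_pos": [0,0,30],"turn": 0},{"fingers": 0,"delta_pos": [0,0,40],"turn": 0},{"fingers": 0,"delta_pos": [0,0,50],"turn": 0},{"fingers": 0,"delta_pos": [0,0,60],"turn": 0},{"fingers": 0,"delta_pos": [0,0,60],"turn": 0},{"fingers": 0,"delta_pos": [0,0,60],"turn": 0}]'

```text
time_s: 5.93
position: [0.5875, -0.3947, 0.0999]
tcp_rot: [[0.367, 0.002, -0.93], [0.93, -0.002, 0.367], [-0.001, -1.0, -0.002]]
force: [-0.7, -0.2, -2.5]
opening: 0.205
```

Run:
```python
from h import *
st,im=snap("wrist","w3")
print(st['time_s'],st['position'],st['force'],st['moment'],st['opening'])
```

```text
5.9333 [ 0.58753149 -0.39465751  0.09991723] [-0.66006227 -0.19142871 -2.50362432] [ 0.05283878 -0.31197226 -0.03722053] 0.2049852992840082
```

View pics/w3.png

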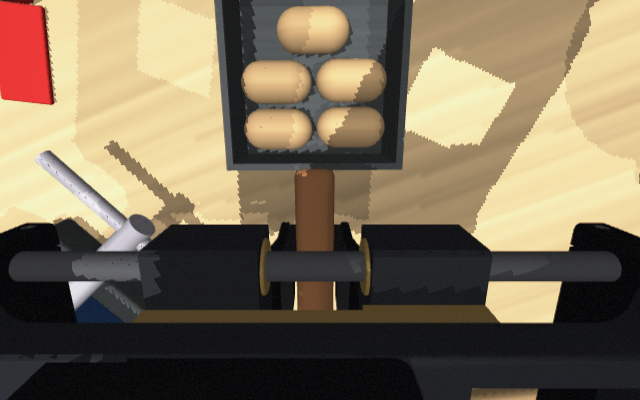

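>>> jog_arm --steps '[{"fingers": 0,"delta_pos": [0,0,15],"turn": 0},{"fingers": 0,"delta_pos": [0,0,35],"turn": 0},{"fingers": 0,"delta_pos": [0,0,55],"turn": -3},{"fingers": 0,"delta_pos": [0,0,75],"turn": -7},{"fingers": 0,"delta_pos": [0,0,95],"turn": -12},{"fingers": 0,"delta_pos": [0,5,115],"turn": -17},{"fingers": 0,"delta_pos": [3,15,135],"turn": -22},{"fingers": 0,"delta_pos": [6,28,155],"turn": -27},{"fingers": 0,"delta_pos": [9,43,175],"turn": -32},{"fingers": 0,"delta_pos": [12,60,190],"turn": -37},{"fingers": 0,"delta_pos": [15,78,196],"turn": -42},{"fingers": 0,"delta_pos": [18,96,196],"turn": -47},{"fingers": 0,"delta_pos": [21,114,196],"turn": -52},{"fingers": 0,"delta_pos": [24,132,196],"turn": -57},{"fingers": 0,"delta_pos": [27,150,196],"turn": -61},{"fingers": 0,"delta_pos": [30,167,196],"turn": -64},{"fingers": 0,"delta_pos": [30,182,196],"turn": -67},{"fingers": 0,"delta_pos": [30,194,196],"turn": -68},{"fingers": 0,"delta_pos": [30,201,196],"turn": -69},{"fingers": 0,"delta_pos": [30,203,196],"turn": -69}]'

```text
time_s: 7.65
position: [0.6163, -0.1894, 0.2934]
tcp_rot: [[1.0, -0.003, 0.008], [-0.008, 0.001, 1.0], [-0.003, -1.0, 0.001]]
force: [-0.4, -0.0, -1.8]
opening: 0.205
```

Run:
```python
from h import *
st,im=snap("wrist","w4")
print(st['time_s'],st['position'],st['force'],st['moment'],st['opening'],st['joint_positions'])
snap("scene","s4",(180,100,480,320),2.6)
```

```text
7.65 [ 0.61629424 -0.18940519  0.29343982] [-0.35430443 -0.02042755 -1.77553978] [-0.19751775 -0.04366699  0.0233195 ] 0.20488384473612706 [-2.69973543e+01  2.89284966e+01  7.53091002e+01  2.34079998e-04
  7.59445467e+01 -2.65586036e+01]
```

View pics/w4.png

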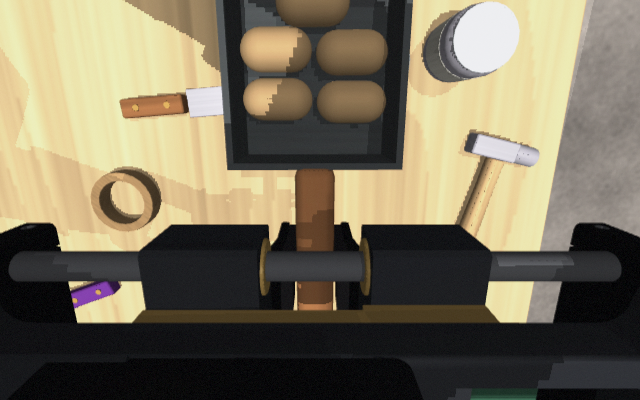

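View pics/s4.png

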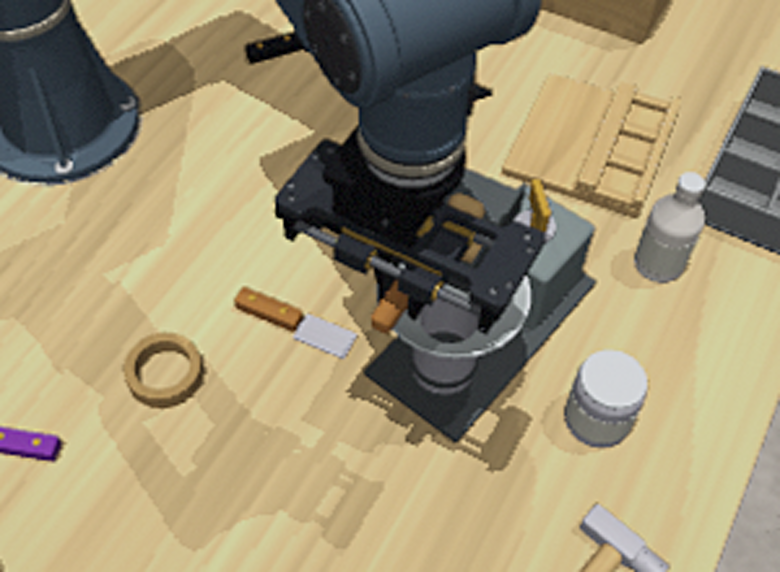

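>>> jog_arm --steps '[{"fingers": 18,"delta_pos": [0,0,0],"turn": 0},{"fingers": 19,"delta_pos": [0,0,0],"turn": 0},{"fingers": 19.5,"delta_pos": [0,0,0],"turn": 0},{"fingers": 20,"delta_pos": [0,0,0],"turn": 0},{"fingers": 20,"delta_pos": [0,0,0],"turn": 0}]'

```text
time_s: 8.17
position: [0.617, -0.1916, 0.2945]
tcp_rot: [[1.0, -0.0, 0.01], [-0.01, -0.0, 1.0], [-0.0, -1.0, -0.0]]
force: [1.2, -1.3, -1.9]
opening: 0.209
```

Run:
```python
from h import *
st,im=snap("wrist","w5")
print(st['time_s'],st['position'],st['force'],st['moment'],st['opening'])
```

```text
8.1667 [ 0.61697619 -0.19164309  0.29449427] [ 1.18744467 -1.25847428 -1.92764848] [-0.16833827 -0.08964303  0.0264137 ] 0.20867323527120996
```

View pics/w5.png

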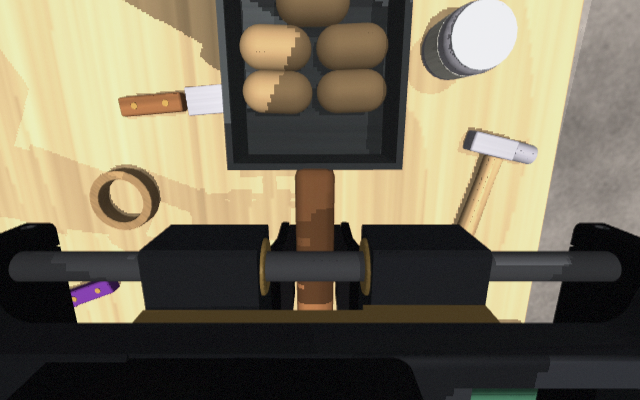

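>>> jog_arm --steps '[{"fingers": 20.3,"delta_pos": [0,0,0],"turn": 0},{"fingers": 20.3,"delta_pos": [0,0,0],"turn": 0},{"fingers": 20.5,"delta_pos": [0,0,0],"turn": 0},{"fingers": 20.5,"delta_pos": [0,0,0],"turn": 0}]'

```text
time_s: 8.55
position: [0.6172, -0.1911, 0.2946]
tcp_rot: [[1.0, 0.001, 0.009], [-0.009, 0.0, 1.0], [0.001, -1.0, 0.0]]
force: [0.0, 0.2, -1.6]
opening: 0.203
```

Run:
```python
from h import *
st,im=snap("wrist","w6")
print(st['time_s'],st['position'],st['force'],st['moment'],st['opening'])
```

```text
8.55 [ 0.61720827 -0.19105993  0.29463703] [ 0.02152601  0.22885777 -1.59048788] [ 0.11770704 -0.20354651  0.00546149] 0.2034925607708614
```

View pics/w6.png

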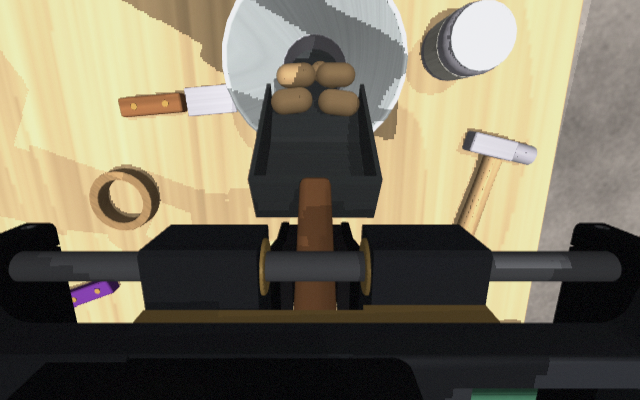

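>>> jog_arm --steps '[{"fingers": 19,"delta_pos": [0,0,0],"turn": 0},{"fingers": 18,"delta_pos": [0,0,0],"turn": 0},{"fingers": 0,"delta_pos": [0,0,0],"turn": 0},{"fingers": 0,"delta_pos": [0,0,0],"turn": 0}]'

```text
time_s: 8.93
position: [0.6172, -0.1911, 0.2947]
tcp_rot: [[1.0, 0.0, 0.009], [-0.009, 0.0, 1.0], [0.0, -1.0, 0.0]]
force: [1.7, 0.1, -2.1]
opening: 0.203
```

Run:
```python
from h import *
st,im=snap("wrist","w7")
print(st['time_s'],st['position'],st['force'],st['moment'],st['opening'])
snap("scene","s7",(180,100,480,320),2.6)
```

```text
8.9333 [ 0.61719686 -0.19107641  0.29469181] [ 1.65217395  0.14179826 -2.05295926] [ 0.20346631 -0.25382417 -0.03485658] 0.20282897718448847
```

View pics/w7.png

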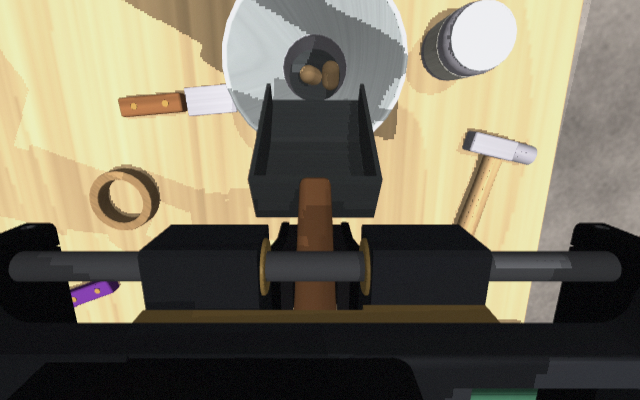

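View pics/s7.png

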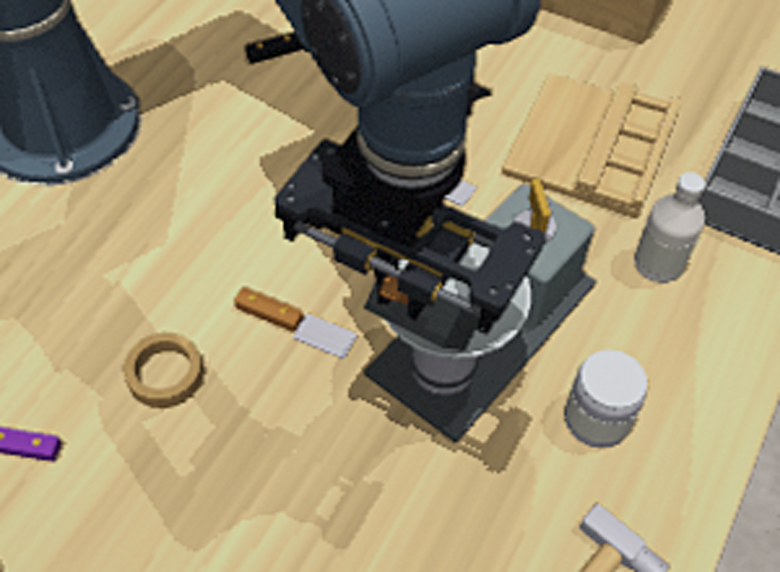

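>>> jog_arm --steps '[{"fingers": 0,"delta_pos": [0,0,20],"turn": 0},{"fingers": 0,"delta_pos": [0,-5,45],"turn": 0},{"fingers": 0,"delta_pos": [-3,-20,60],"turn": 0},{"fingers": 0,"delta_pos": [-8,-45,65],"turn": 0},{"fingers": 0,"delta_pos": [-16,-75,65],"turn": 0},{"fingers": 0,"delta_pos": [-25,-105,60],"turn": 0},{"fingers": 0,"delta_pos": [-35,-135,40],"turn": 0},{"fingers": 0,"delta_pos": [-45,-160,15],"turn": 0},{"fingers": 0,"delta_pos": [-52,-180,-15],"turn": 0},{"fingers": 0,"delta_pos": [-57,-190,-50],"turn": 0},{"fingers": 0,"delta_pos": [-57,-190,-90],"turn": 0},{"fingers": 0,"delta_pos": [-57,-190,-125],"turn": 0},{"fingers": 0,"delta_pos": [-57,-190,-135],"turn": 0},{"fingers": 0,"delta_pos": [-57,-190,-135],"turn": 0}]'

```text
time_s: 10.2
position: [0.5579, -0.3797, 0.1556]
tcp_rot: [[1.0, -0.007, 0.009], [-0.009, 0.006, 1.0], [-0.007, -1.0, 0.006]]
force: [0.0, 0.9, -1.3]
opening: 0.209
```

Run:
```python
from h import *
st,im=snap("wrist","w8")
print(st['time_s'],st['position'],st['force'],st['moment'],st['opening'])
snap("scene","s8",(150,150,450,370),2.6)
```

```text
10.2 [ 0.55787334 -0.3797407   0.1556009 ] [ 0.02318344  0.87564796 -1.34742214] [-0.01198871 -0.03334921  0.01493103] 0.2089530847312577
```

View pics/w8.png

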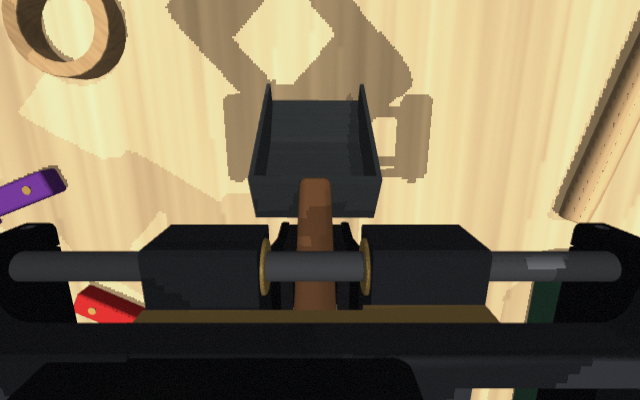

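View pics/s8.png

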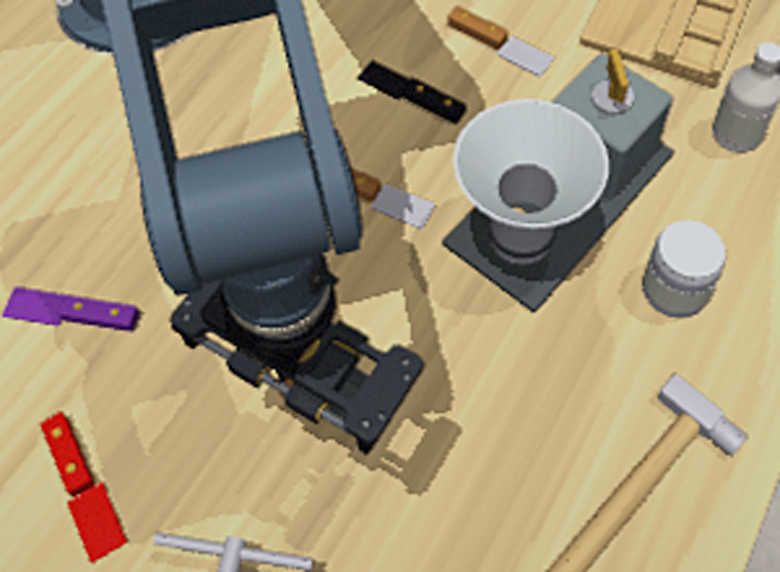

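>>> jog_arm --steps '[{"fingers": 0,"delta_pos": [0,0,-15],"turn": 0},{"fingers": 0,"delta_pos": [0,0,-30],"turn": 0},{"fingers": 0,"delta_pos": [0,0,-40],"turn": 0},{"fingers": 0,"delta_pos": [0,0,-48],"turn": 0},{"fingers": 0,"delta_pos": [0,0,-56],"turn": 0},{"fingers": 0,"delta_pos": [0,0,-64],"turn": 0}]'

```text
time_s: 10.8
position: [0.5653, -0.3881, 0.1047]
tcp_rot: [[1.0, 0.014, 0.01], [-0.01, -0.016, 1.0], [0.014, -1.0, -0.015]]
force: [0.5, -2.0, 4.9]
opening: 0.2
```

Run:
```python
from h import *
st,im=snap("wrist","w9")
print(st['time_s'],st['position'],st['force'],st['moment'],st['opening'])
```

```text
10.8 [ 0.56525361 -0.38811257  0.10465553] [ 0.54557638 -2.03518506  4.94188609] [-0.20466767 -0.05689641 -0.06675114] 0.19977487125545582
```

View pics/w9.png

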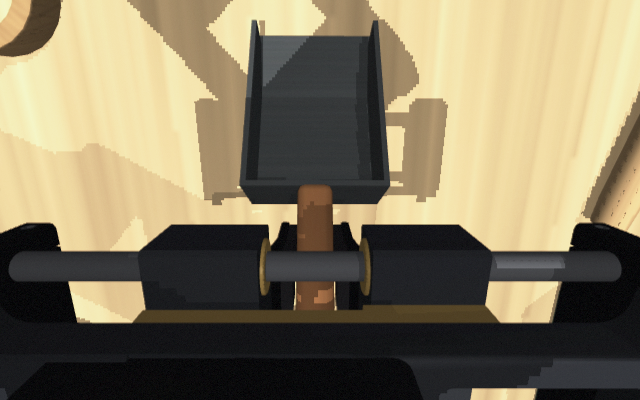

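>>> jog_arm --steps '[{"fingers": 0,"delta_pos": [0,0,-6],"turn": 0},{"fingers": 0,"delta_pos": [0,0,-13],"turn": 0},{"fingers": 0,"delta_pos": [0,0,-20],"turn": 0},{"fingers": 0,"delta_pos": [0,0,-27],"turn": 0},{"fingers": 0,"delta_pos": [0,0,-34],"turn": 0},{"fingers": 0,"delta_pos": [0,0,-41],"turn": 0},{"fingers": 0,"delta_pos": [0,0,-47],"turn": 0},{"fingers": 0,"delta_pos": [0,0,-52],"turn": 0},{"fingers": 0,"delta_pos": [0,0,-52],"turn": 0}]'

```text
time_s: 11.6
position: [0.5592, -0.3801, 0.0415]
tcp_rot: [[1.0, -0.002, 0.009], [-0.009, 0.003, 1.0], [-0.002, -1.0, 0.003]]
force: [0.4, -1.0, -0.2]
opening: 0.206
```

Run:
```python
from h import *
st,im=snap("wrist","w10")
print(st['time_s'],st['position'],st['force'],st['moment'],st['opening'])
```

```text
11.6 [ 0.55917144 -0.38007833  0.04148576] [ 0.35313046 -0.99525254 -0.15770206] [ 0.18052668 -0.20984995 -0.09508281] 0.2061177064566752
```

View pics/w10.png

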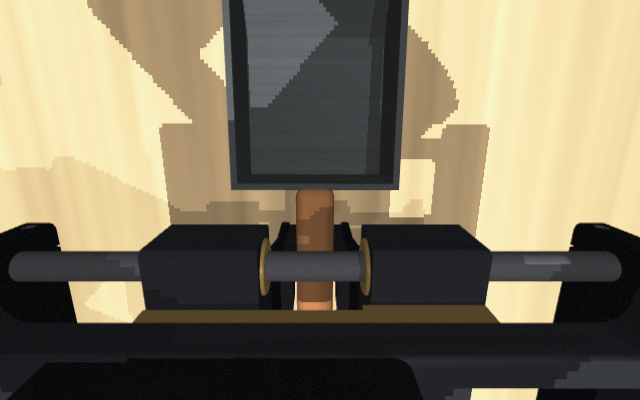

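>>> jog_arm --steps '[{"fingers": 0,"delta_pos": [0,0,-4],"turn": 0},{"fingers": 0,"delta_pos": [0,0,-8],"turn": 0},{"fingers": 0,"delta_pos": [0,0,-11],"turn": 0},{"fingers": 0,"delta_pos": [0,0,-11],"turn": 0},{"fingers": 20.5,"delta_pos": [0,0,-11],"turn": 0},{"fingers": 22,"delta_pos": [0,0,-11],"turn": 0},{"fingers": 30,"delta_pos": [0,0,-11],"turn": 0},{"fingers": 40,"delta_pos": [0,0,-11],"turn": 0},{"fingers": 40,"delta_pos": [0,0,-11],"turn": 0},{"fingers": 40,"delta_pos": [0,0,0],"turn": 0},{"fingers": 40,"delta_pos": [0,0,30],"turn": 0},{"fingers": 40,"delta_pos": [0,0,70],"turn": 0},{"fingers": 40,"delta_pos": [0,0,110],"turn": 0},{"fingers": 40,"delta_pos": [0,0,150],"turn": 0},{"fingers": 40,"delta_pos": [0,0,185],"turn": 0},{"fingers": 40,"delta_pos": [0,0,210],"turn": 0}]'

```text
time_s: 12.98
position: [0.5609, -0.3818, 0.2589]
tcp_rot: [[1.0, 0.005, 0.009], [-0.009, -0.004, 1.0], [0.005, -1.0, -0.004]]
force: [0.2, -0.2, 0.7]
opening: 0.398
```

Run:
```python
from h import *
st,im=snap("wrist","w11")
print(st['time_s'],st['position'],st['force'],st['moment'],st['opening'],st['joint_positions'])
snap("scene","s11",(150,150,450,370),2.6)
snap("top","t11",(180,100,430,280),3.2)
for n in("top","scene"):
    capture(n)
    for t in("fuel0","key_grip","slot0","scraper0","smoker"):
        print(n,t,[(round(d['confidence'],2),np.round(d['position'],3).tolist()) for d in tip_of(t,n)[:7]])
```

```text
12.9833 [ 0.56093757 -0.3817863   0.25893418] [ 0.23515386 -0.22695402  0.66670755] [-0.03443088 -0.08490756 -0.03342936] 0.39799091018346283 [-4.36579660e+01  3.33087681e+01  7.27855040e+01  6.60585862e-03
  7.35536665e+01 -4.31512805e+01]
top fuel0 []
top key_grip [(0.63, [0.775, 0.176, 0.002]), (0.44, [0.648, 0.066, 0.152])]
top slot0 [(0.79, [0.63, 0.373, 0.019]), (0.78, [0.645, 0.256, 0.014]), (0.73, [0.637, 0.32, 0.014])]
top scraper0 [(0.9, [0.238, -0.4, 0.006]), (0.79, [0.469, 0.166, 0.002]), (0.76, [0.385, -0.532, -0.0]), (0.48, [0.196, 0.29, -0.002])]
top smoker [(0.52, [0.778, 0.175, -0.001])]
scene fuel0 [(0.38, [0.785, -0.056, -0.0])]
scene key_grip [(0.45, [0.645, 0.065, 0.156])]
scene slot0 [(0.87, [0.637, 0.318, 0.014]), (0.8, [0.637, 0.255, 0.016]), (0.15, [0.623, 0.313, 0.002])]
scene scraper0 [(0.83, [0.389, -0.533, 0.006]), (0.81, [0.197, 0.291, 0.0]), (0.67, [0.241, -0.398, 0.0]), (0.58, [0.47, 0.16, -0.001]), (0.55, [0.395, 0.031, -0.005])]
scene smoker [(0.93, [0.636, -0.013, -0.003]), (0.18, [0.446, -0.116, 0.001])]
```

View pics/w11.png

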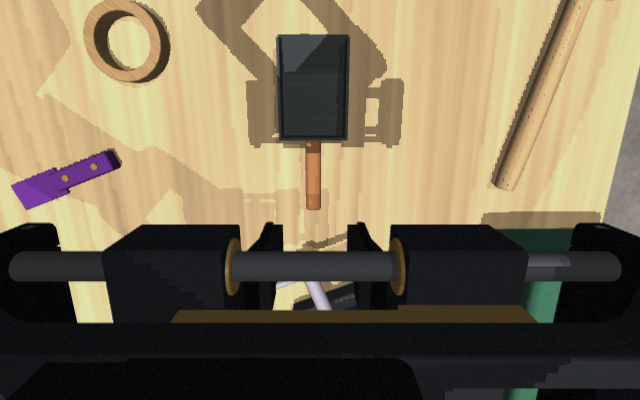

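View pics/s11.png

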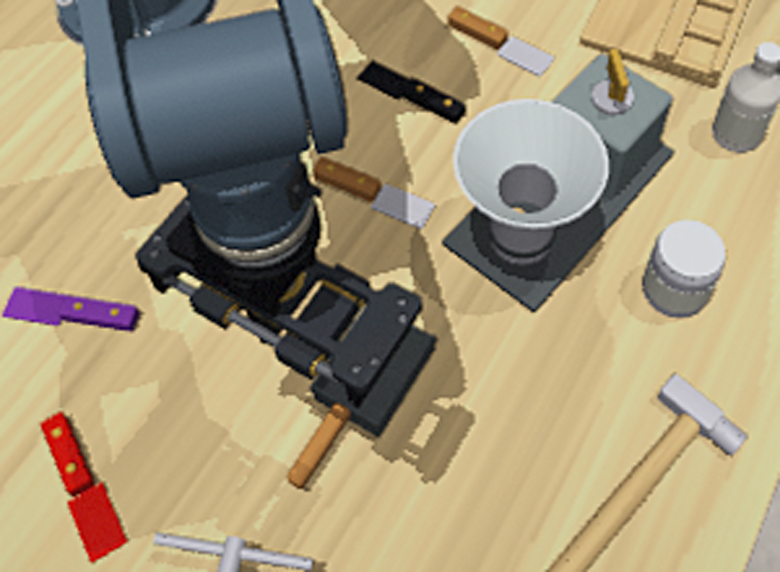

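View pics/t11.png

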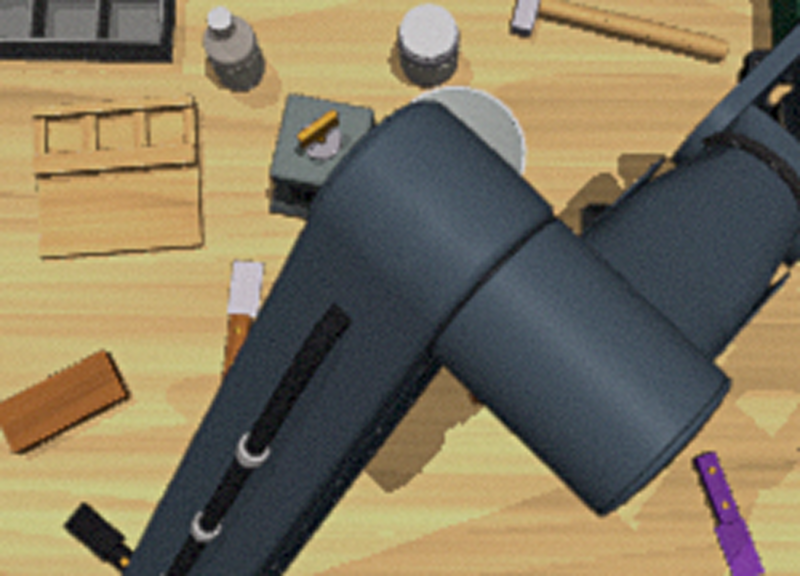

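>>> jog_arm --steps '[{"fingers": 40,"delta_pos": [0,10,25],"turn": 0},{"fingers": 40,"delta_pos": [5,30,45],"turn": 0},{"fingers": 40,"delta_pos": [15,60,55],"turn": 0},{"fingers": 40,"delta_pos": [25,100,55],"turn": 0},{"fingers": 40,"delta_pos": [35,140,55],"turn": 0},{"fingers": 40,"delta_pos": [45,175,55],"turn": 0},{"fingers": 40,"delta_pos": [52,205,55],"turn": 0},{"fingers": 40,"delta_pos": [57,222,55],"turn": 0},{"fingers": 40,"delta_pos": [57,222,55],"turn": 0}]'

```text
time_s: 14.48
position: [0.6177, -0.1547, 0.3087]
tcp_rot: [[1.0, 0.0, 0.004], [-0.004, 0.002, 1.0], [0.0, -1.0, 0.002]]
force: [0.3, -0.4, -0.7]
opening: 0.401
```

Run:
```python
from h import *
st,im=snap("wrist","w12")
print(st['time_s'],st['position'],st['opening'])
```

```text
14.4833 [ 0.61773413 -0.1547449   0.30874754] 0.40126019579097605
```

View pics/w12.png

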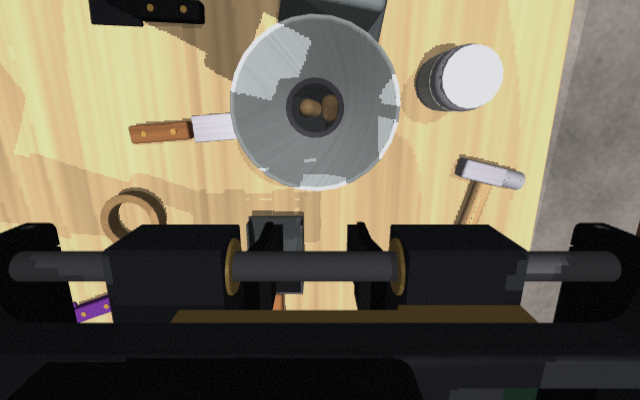

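>>> jog_arm --steps '[{"fingers": 40,"delta_pos": [2,15,0],"turn": 5},{"fingers": 40,"delta_pos": [6,45,5],"turn": 10},{"fingers": 40,"delta_pos": [11,85,10],"turn": 16},{"fingers": 40,"delta_pos": [17,125,15],"turn": 22},{"fingers": 40,"delta_pos": [22,165,20],"turn": 28},{"fingers": 40,"delta_pos": [26,195,25],"turn": 31},{"fingers": 40,"delta_pos": [28,215,30],"turn": 31},{"fingers": 40,"delta_pos": [28,220,30],"turn": 31},{"fingers": 40,"delta_pos": [28,220,30],"turn": 31}]'

```text
time_s: 15.28
position: [0.6453, 0.0608, 0.3387]
tcp_rot: [[0.861, 0.001, -0.508], [0.508, -0.001, 0.861], [0.0, -1.0, -0.001]]
force: [-0.1, -0.2, 0.5]
opening: 0.4
```

Run:
```python
from h import *
st,im=snap("wrist","w13")
print(st['time_s'],st['position'],st['opening'],st['joint_positions'],np.degrees(np.arctan2(st['tcp_rot'][1,0],st['tcp_rot'][0,0])))
m=trace("key","wrist"); print([(d['confidence'],d['mask'].sum()) for d in m])
print(tip_of("key_grip","wrist"))
hsv=cv2.cvtColor(im,cv2.COLOR_RGB2HSV)
np.save('w13.npy',im)
```

```text
15.2833 [0.64528187 0.06084444 0.33868574] 0.39977293606920705 [-4.45605379e+00  2.70911904e+01  7.13771224e+01 -4.11051968e-02
  8.14925001e+01 -3.49906358e+01] 30.54065339986152
[(0.55, np.int64(520)), (0.44, np.int64(426))]
[{'position': [0.6473, 0.0615, 0.1546], 'confidence': 0.92}, {'position': [0.6191, -0.0828, 0.0129], 'confidence': 0.73}, {'position': [0.7711, 0.1739, -0.0032], 'confidence': 0.41}]
```

View pics/w13.png

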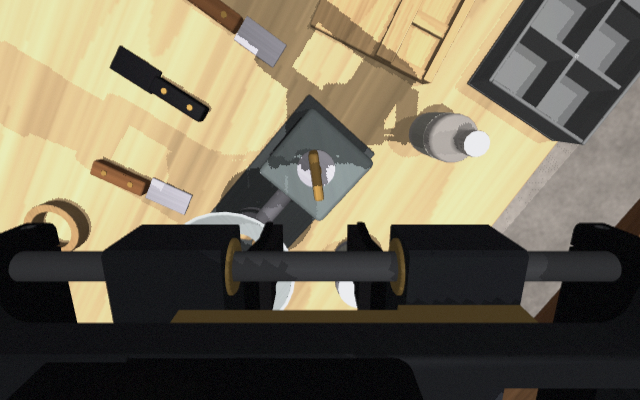

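Run:
```python
from h import *
im=np.load('w13.npy'); st=read_state()
hsv=cv2.cvtColor(im,cv2.COLOR_RGB2HSV)
m=(cv2.inRange(hsv,(10,90,60),(28,255,255))>0); r=np.zeros_like(m); r[145:205,295:345]=1; m&=r
ys,xs=np.nonzero(m); print(len(xs),xs.min(),xs.max(),ys.min(),ys.max())
P=np.array([ray('wrist',(x,y),.168,st)[:2] for x,y in zip(xs,ys)])
c=P.mean(0);w,v=np.linalg.eigh(np.cov((P-c).T));print(c,np.sqrt(w*12),np.degrees(np.arctan2(v[1,1],v[0,1])))
o=cv2.resize(im[135:215,280:360],None,fx=7,fy=7,interpolation=cv2.INTER_NEAREST);cv2.imwrite('pics/k1.png',o[:,:,::-1])
```

```text
471 309 323 150 200
[0.6449143  0.06380753] [0.00935017 0.0509599 ] 127.86088408596606
```

View pics/k1.png

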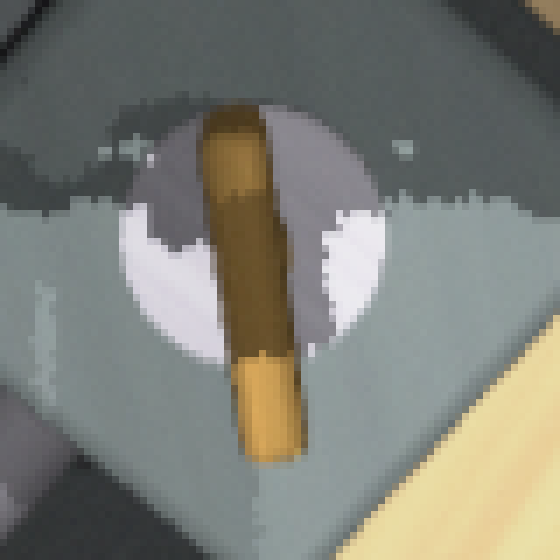

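>>> jog_arm --steps '[{"fingers": 40,"delta_pos": [1,2,-30],"turn": 4},{"fingers": 40,"delta_pos": [1,2,-70],"turn": 7},{"fingers": 40,"delta_pos": [1,2,-105],"turn": 7},{"fingers": 40,"delta_pos": [1,2,-135],"turn": 7},{"fingers": 40,"delta_pos": [1,2,-160],"turn": 7},{"fingers": 40,"delta_pos": [1,2,-178],"turn": 7},{"fingers": 40,"delta_pos": [1,2,-188],"turn": 7},{"fingers": 40,"delta_pos": [1,2,-188],"turn": 7},{"fingers": 30,"delta_pos": [1,2,-188],"turn": 7},{"fingers": 20,"delta_pos": [1,2,-188],"turn": 7},{"fingers": 0,"delta_pos": [1,2,-188],"turn": 7},{"fingers": 0,"delta_pos": [1,2,-188],"turn": 7},{"fingers": 0,"delta_pos": [1,2,-188],"turn": 7},{"fingers": 0,"delta_pos": [1,2,-188],"turn": 7},{"fingers": 0,"delta_pos": [1,2,-188],"turn": 7}]'

```text
time_s: 16.68
position: [0.646, 0.0623, 0.1518]
tcp_rot: [[0.793, 0.001, -0.609], [0.609, -0.001, 0.793], [-0.0, -1.0, -0.001]]
force: [-3.6, -2.4, 6.4]
opening: 0.108
```

>>> jog_arm --steps '[{"fingers": 0,"delta_pos": [0,0,0],"turn": -4},{"fingers": 0,"delta_pos": [0,0,0],"turn": -9},{"fingers": 0,"delta_pos": [0,0,0],"turn": -15},{"fingers": 0,"delta_pos": [0,0,0],"turn": -21},{"fingers": 0,"delta_pos": [0,0,0],"turn": -27},{"fingers": 0,"delta_pos": [0,0,0],"turn": -33},{"fingers": 0,"delta_pos": [0,0,0],"turn": -39},{"fingers": 0,"delta_pos": [0,0,0],"turn": -45},{"fingers": 0,"delta_pos": [0,0,0],"turn": -50},{"fingers": 0,"delta_pos": [0,0,0],"turn": -50}]'

```text
time_s: 17.52
position: [0.6455, 0.0622, 0.1518]
tcp_rot: [[0.976, -0.001, 0.219], [-0.219, -0.001, 0.976], [-0.0, -1.0, -0.002]]
force: [-2.6, -2.8, 6.9]
opening: 0.116
```

Run:
```python
from h import *
st,im=snap("wrist","w14")
print(st['time_s'],st['position'],st['force'],st['moment'],st['opening'],st['joint_positions'],np.degrees(np.arctan2(st['tcp_rot'][1,0],st['tcp_rot'][0,0])))
```

```text
17.5167 [0.64552769 0.06216624 0.15180173] [-2.61425733 -2.81774019  6.9022722 ] [-0.50993405  0.54357655 -0.03164261] 0.11597185537510277 [-4.31671873 37.85054446 82.87844006 -0.09734375 59.3072409   8.4031322 ] -12.670155042566643
```

View pics/w14.png

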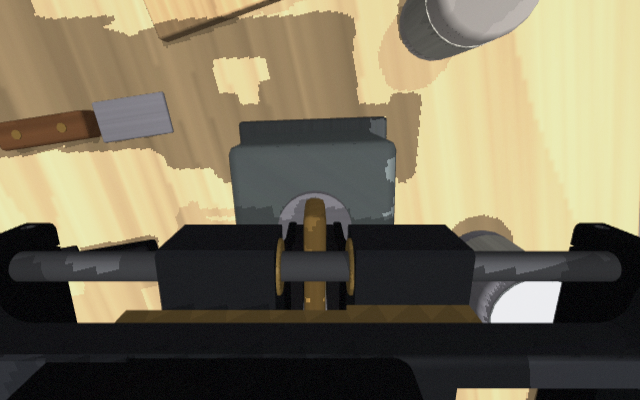

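>>> jog_arm --steps '[{"fingers": 0,"delta_pos": [0,0,0],"turn": -5},{"fingers": 0,"delta_pos": [0,0,0],"turn": -12},{"fingers": 0,"delta_pos": [0,0,0],"turn": -19},{"fingers": 0,"delta_pos": [0,0,0],"turn": -26},{"fingers": 0,"delta_pos": [0,0,0],"turn": -33},{"fingers": 0,"delta_pos": [0,0,0],"turn": -40},{"fingers": 0,"delta_pos": [0,0,0],"turn": -47},{"fingers": 0,"delta_pos": [0,0,0],"turn": -54},{"fingers": 0,"delta_pos": [0,0,0],"turn": -61},{"fingers": 0,"delta_pos": [0,0,0],"turn": -68},{"fingers": 0,"delta_pos": [0,0,0],"turn": -75},{"fingers": 0,"delta_pos": [0,0,0],"turn": -82},{"fingers": 0,"delta_pos": [0,0,0],"turn": -89},{"fingers": 0,"delta_pos": [0,0,0],"turn": -96},{"fingers": 0,"delta_pos": [0,0,0],"turn": -103},{"fingers": 0,"delta_pos": [0,0,0],"turn": -110},{"fingers": 0,"delta_pos": [0,0,0],"turn": -117},{"fingers": 0,"delta_pos": [0,0,0],"turn": -124},{"fingers": 0,"delta_pos": [0,0,0],"turn": -130},{"fingers": 0,"delta_pos": [0,0,0],"turn": -130}]'

```text
time_s: 19.23
position: [0.6453, 0.0632, 0.1518]
tcp_rot: [[-0.796, -0.001, 0.606], [-0.606, 0.0, -0.796], [0.001, -1.0, -0.001]]
force: [-3.7, -1.4, 7.6]
opening: 0.111
```

Run:
```python
from h import *
st,im=snap("wrist","w15")
print(st['time_s'],st['position'],st['force'],st['moment'],st['opening'],st['joint_positions'],np.degrees(np.arctan2(st['tcp_rot'][1,0],st['tcp_rot'][0,0])))
```

```text
19.2333 [0.64526462 0.06323774 0.15179975] [-3.65765751 -1.39088271  7.63818016] [ 0.08425602  0.67590171 -0.12433033] 0.11096461575819098 [-4.27055533e+00  3.78435680e+01  8.28948328e+01  2.60032534e-02
  5.93271263e+01  1.38432905e+02] -142.71672068405329
```

View pics/w15.png

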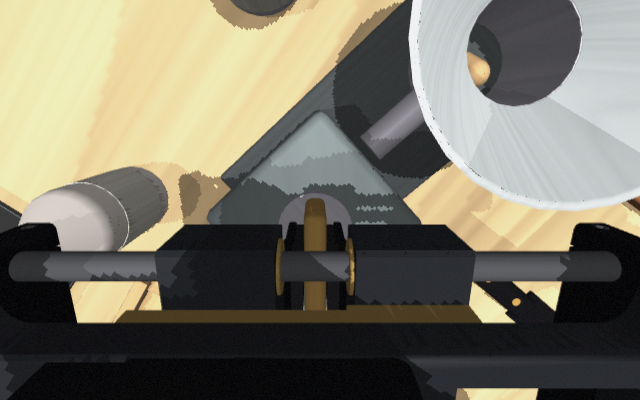

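>>> jog_arm --steps '[{"fingers": 40,"delta_pos": [0,0,0],"turn": 0},{"fingers": 40,"delta_pos": [0,0,0],"turn": 0},{"fingers": 40,"delta_pos": [0,0,10],"turn": 0},{"fingers": 40,"delta_pos": [0,0,40],"turn": 0},{"fingers": 40,"delta_pos": [0,0,60],"turn": 7},{"fingers": 40,"delta_pos": [0,0,70],"turn": 14},{"fingers": 40,"delta_pos": [0,0,70],"turn": 21},{"fingers": 40,"delta_pos": [0,0,70],"turn": 28},{"fingers": 40,"delta_pos": [0,0,70],"turn": 35},{"fingers": 40,"delta_pos": [0,0,70],"turn": 42},{"fingers": 40,"delta_pos": [0,0,70],"turn": 49},{"fingers": 40,"delta_pos": [0,0,70],"turn": 56},{"fingers": 40,"delta_pos": [0,0,70],"turn": 63},{"fingers": 40,"delta_pos": [0,0,70],"turn": 70},{"fingers": 40,"delta_pos": [0,0,70],"turn": 77},{"fingers": 40,"delta_pos": [0,0,70],"turn": 84},{"fingers": 40,"delta_pos": [0,0,70],"turn": 91},{"fingers": 40,"delta_pos": [0,0,70],"turn": 98},{"fingers": 40,"delta_pos": [0,0,70],"turn": 105},{"fingers": 40,"delta_pos": [0,0,70],"turn": 112}]'

```text
time_s: 20.95
position: [0.6465, 0.063, 0.2211]
tcp_rot: [[0.864, 0.001, 0.503], [-0.503, 0.0, 0.864], [0.001, -1.0, 0.001]]
force: [0.5, -0.8, 0.1]
opening: 0.402
```

>>> jog_arm --steps '[{"fingers": 40,"delta_pos": [0,0,20],"turn": 7},{"fingers": 40,"delta_pos": [0,0,50],"turn": 14},{"fingers": 40,"delta_pos": [0,0,80],"turn": 21},{"fingers": 40,"delta_pos": [0,0,100],"turn": 28},{"fingers": 40,"delta_pos": [0,0,100],"turn": 35},{"fingers": 40,"delta_pos": [0,0,100],"turn": 42},{"fingers": 40,"delta_pos": [0,0,100],"turn": 49},{"fingers": 40,"delta_pos": [0,0,100],"turn": 56},{"fingers": 40,"delta_pos": [0,0,100],"turn": 63},{"fingers": 40,"delta_pos": [0,0,100],"turn": 68},{"fingers": 40,"delta_pos": [0,0,100],"turn": 68},{"fingers": 40,"delta_pos": [0,0,100],"turn": 68}]'

```text
time_s: 21.95
position: [0.6462, 0.0629, 0.3209]
tcp_rot: [[0.795, 0.001, -0.607], [0.607, 0.0, 0.795], [0.001, -1.0, -0.0]]
force: [-0.3, -0.3, 0.5]
opening: 0.402
```

```bash
cat >> h.py <<'E'
def key(name):
    st,im=snap("wrist",name)
    hsv=cv2.cvtColor(im,cv2.COLOR_RGB2HSV)
    m=(cv2.inRange(hsv,(10,90,60),(28,255,255))>0); r=np.zeros_like(m); r[145:208,290:345]=1; m&=r
    n,l,s,_=cv2.connectedComponentsWithStats(m.astype(np.uint8)); k=1+np.argmax(s[1:,4]); m=l==k
    ys,xs=np.nonzero(m); print(len(xs),xs.min(),xs.max(),ys.min(),ys.max())
    P=np.array([ray('wrist',(x,y),.168,st)[:2] for x,y in zip(xs,ys)])
    c=P.mean(0);w,v=np.linalg.eigh(np.cov((P-c).T));print(c,np.sqrt(w*12),np.degrees(np.arctan2(v[1,1],v[0,1])))
    print(st['time_s'],st['position'],st['force'],st['moment'],'xang',np.degrees(np.arctan2(st['tcp_rot'][1,0],st['tcp_rot'][0,0])))
    cv2.imwrite(f'pics/{name}c.png',cv2.resize(im[135:215,270:370],None,fx=6,fy=6)[:,:,::-1])
E
python3 - <<'E'
from h import *
key('w16')
E
```

```text
505 309 319 154 207
[0.64511229 0.06612391] [0.00900898 0.05142477] 127.89301167810561
21.95 [0.64623049 0.06291428 0.32092779] [-0.30600759 -0.30157876  0.50688131] [ 0.0351864  -0.12952293 -0.00766839] xang 37.34657530393733
```

View pics/w16.png

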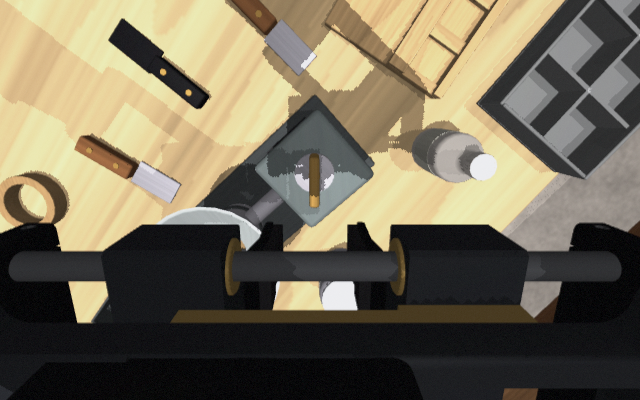

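>>> jog_arm --steps '[{"fingers": 40,"delta_pos": [0,0,-40],"turn": 0},{"fingers": 40,"delta_pos": [0,0,-80],"turn": 0},{"fingers": 40,"delta_pos": [0,0,-120],"turn": 0},{"fingers": 40,"delta_pos": [0,0,-150],"turn": 0},{"fingers": 40,"delta_pos": [0,0,-169],"turn": 0},{"fingers": 40,"delta_pos": [0,0,-169],"turn": 0},{"fingers": 20,"delta_pos": [0,0,-169],"turn": 0},{"fingers": 0,"delta_pos": [0,0,-169],"turn": 0},{"fingers": 0,"delta_pos": [0,0,-169],"turn": 0},{"fingers": 0,"delta_pos": [0,0,-169],"turn": 0},{"fingers": 0,"delta_pos": [0,0,-169],"turn": 0},{"fingers": 0,"delta_pos": [0,0,-169],"turn": 0},{"fingers": 0,"delta_pos": [0,0,-169],"turn": -5},{"fingers": 0,"delta_pos": [0,0,-169],"turn": -12},{"fingers": 0,"delta_pos": [0,0,-169],"turn": -19},{"fingers": 0,"delta_pos": [0,0,-169],"turn": -26},{"fingers": 0,"delta_pos": [0,0,-169],"turn": -33},{"fingers": 0,"delta_pos": [0,0,-169],"turn": -40},{"fingers": 0,"delta_pos": [0,0,-169],"turn": -40}]'

```text
time_s: 23.58
position: [0.6456, 0.0619, 0.1534]
tcp_rot: [[0.999, -0.0, 0.048], [-0.048, -0.002, 0.999], [-0.0, -1.0, -0.002]]
force: [-3.9, -3.5, 7.1]
opening: 0.114
```

>>> jog_arm --steps '[{"fingers": 0,"delta_pos": [0,0,0],"turn": -7},{"fingers": 0,"delta_pos": [0,0,0],"turn": -14},{"fingers": 0,"delta_pos": [0,0,0],"turn": -21},{"fingers": 0,"delta_pos": [0,0,0],"turn": -28},{"fingers": 0,"delta_pos": [0,0,0],"turn": -35},{"fingers": 0,"delta_pos": [0,0,0],"turn": -42},{"fingers": 0,"delta_pos": [0,0,0],"turn": -49},{"fingers": 0,"delta_pos": [0,0,0],"turn": -56},{"fingers": 0,"delta_pos": [0,0,0],"turn": -63},{"fingers": 0,"delta_pos": [0,0,0],"turn": -70},{"fingers": 0,"delta_pos": [0,0,0],"turn": -75},{"fingers": 0,"delta_pos": [0,0,0],"turn": -80},{"fingers": 0,"delta_pos": [0,0,0],"turn": -85},{"fingers": 0,"delta_pos": [0,0,0],"turn": -90},{"fingers": 0,"delta_pos": [0,0,0],"turn": -90}]'

```text
time_s: 24.83
position: [0.6448, 0.0628, 0.1534]
tcp_rot: [[-0.047, -0.002, 0.999], [-0.999, -0.0, -0.047], [0.0, -1.0, -0.002]]
force: [-4.8, -0.5, 8.1]
opening: 0.114
```

Run:
```python
from h import *
key('w17')
```

```text
184 305 324 197 207
[0.67763574 0.06187859] [0.0045231  0.00753534] 86.74142253053814
24.8333 [0.64481871 0.06276655 0.15337913] [-4.78788953 -0.45141831  8.13460202] [-0.15992789  0.91254565 -0.00124904] xang -92.67015296728411
```

View pics/w17.png

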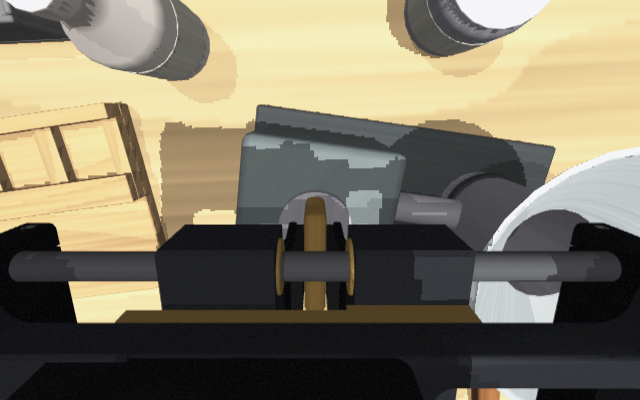

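>>> jog_arm --steps '[{"fingers": 0,"delta_pos": [0,0,0],"turn": -5},{"fingers": 0,"delta_pos": [0,0,0],"turn": -10},{"fingers": 0,"delta_pos": [0,0,0],"turn": -15},{"fingers": 0,"delta_pos": [0,0,0],"turn": -20},{"fingers": 0,"delta_pos": [0,0,0],"turn": -25},{"fingers": 0,"delta_pos": [0,0,0],"turn": -25}]'

```text
time_s: 25.38
position: [0.6449, 0.0631, 0.1534]
tcp_rot: [[-0.464, -0.002, 0.886], [-0.886, 0.0, -0.464], [0.0, -1.0, -0.002]]
force: [-5.2, 0.4, 8.2]
opening: 0.117
```

Run:
```python
from h import *
key('w18')
```

```text
187 305 324 197 207
[0.67416502 0.04913243] [0.00457466 0.00759391] 61.42372687930585
25.3833 [0.6449172  0.06310212 0.15339052] [-5.21082627  0.44929961  8.21111681] [0.09540815 0.91052555 0.00218963] xang -117.67574671602014
```

View pics/w18.png

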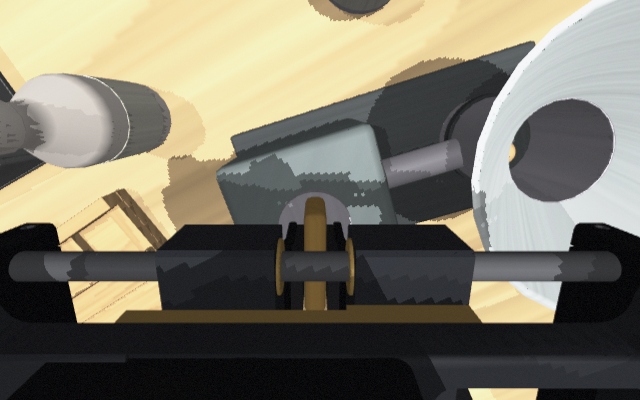

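>>> jog_arm --steps '[{"fingers": 0,"delta_pos": [0,0,0],"turn": -4},{"fingers": 0,"delta_pos": [0,0,0],"turn": -8},{"fingers": 0,"delta_pos": [0,0,0],"turn": -12},{"fingers": 0,"delta_pos": [0,0,0],"turn": -16},{"fingers": 0,"delta_pos": [0,0,0],"turn": -20},{"fingers": 0,"delta_pos": [0,0,0],"turn": -25},{"fingers": 0,"delta_pos": [0,0,0],"turn": -25}]'

```text
time_s: 26.02
position: [0.6466, 0.0622, 0.1534]
tcp_rot: [[-0.792, 0.002, 0.611], [-0.611, -0.003, -0.792], [-0.0, -1.0, 0.004]]
force: [-1.7, -2.2, 5.4]
opening: 0.191
```

Run:
```python
from h import *
key('w19')
```

```text
63 292 308 203 207
[0.67107252 0.0427442 ] [0.00202102 0.00609369] -138.62791315060454
26.0167 [0.64660046 0.06224305 0.15341988] [-1.66698377 -2.15125748  5.4387081 ] [-0.17810934  0.32543439  1.22864436] xang -142.36163760389195
```

View pics/w19.png

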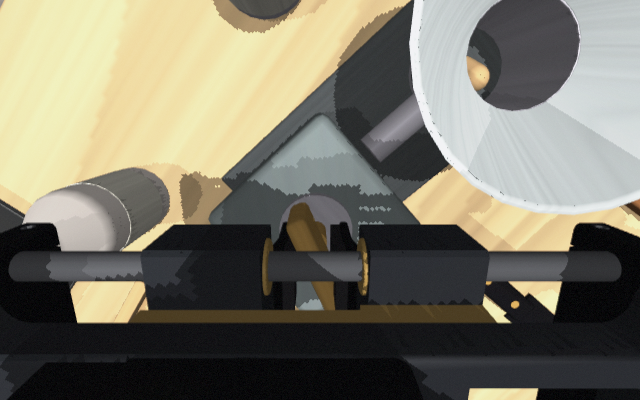

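>>> jog_arm --steps '[{"fingers": 0,"delta_pos": [0,0,0],"turn": 7},{"fingers": 40,"delta_pos": [0,0,0],"turn": 14},{"fingers": 50,"delta_pos": [0,0,0],"turn": 14},{"fingers": 50,"delta_pos": [0,0,0],"turn": 14},{"fingers": 50,"delta_pos": [0,0,10],"turn": 14},{"fingers": 50,"delta_pos": [0,0,50],"turn": 14},{"fingers": 50,"delta_pos": [0,0,90],"turn": 14},{"fingers": 50,"delta_pos": [0,0,130],"turn": 14},{"fingers": 50,"delta_pos": [0,0,165],"turn": 14},{"fingers": 50,"delta_pos": [0,0,167],"turn": 14}]'

```text
time_s: 26.9
position: [0.6502, 0.0627, 0.3285]
tcp_rot: [[-0.624, 0.018, 0.781], [-0.781, -0.001, -0.624], [-0.01, -1.0, 0.014]]
force: [0.3, 0.1, 1.6]
opening: 0.5
```

Run:
```python
from h import *
key('w20')
snap("top","t20",(180,100,430,280),3.2)
for n in("top","scene"):
    capture(n)
    for t in("slot0","rack","scraper0","scoop"):
        print(n,t,[(round(d['confidence'],2),np.round(d['position'],3).tolist()) for d in tip_of(t,n)[:7]])
```

```text
487 311 327 159 207
[0.65036027 0.06108407] [0.00979774 0.04800643] 150.80199844873138
26.9 [0.65015272 0.06274875 0.32849225] [0.28196626 0.0661033  1.57979476] [ 0.11074612 -0.05439641 -0.00642864] xang -128.61665501364493
top slot0 [(0.94, [0.638, 0.317, 0.016]), (0.62, [0.628, 0.372, 0.02])]
top rack [(0.81, [0.625, 0.31, 0.003])]
top scraper0 [(0.79, [0.238, -0.399, 0.006]), (0.76, [0.401, 0.032, -0.001]), (0.65, [0.386, -0.53, -0.005]), (0.6, [0.451, -0.111, -0.004]), (0.48, [0.196, 0.288, -0.001])]
top scoop [(0.66, [0.56, -0.297, 0.003]), (0.32, [0.628, 0.311, -0.0])]
scene slot0 [(0.68, [0.637, 0.257, 0.015]), (0.6, [0.634, 0.315, 0.016]), (0.59, [0.629, 0.375, 0.018]), (0.16, [0.348, -0.24, 0.001])]
scene rack [(0.69, [0.622, 0.312, 0.001])]
scene scraper0 [(0.92, [0.395, 0.034, -0.002]), (0.71, [0.24, -0.399, 0.001]), (0.7, [0.449, -0.117, 0.004]), (0.58, [0.195, 0.292, 0.001]), (0.56, [0.501, 0.166, -0.004]), (0.56, [0.385, -0.532, 0.002])]
scene scoop [(0.75, [0.564, -0.298, 0.001])]
```

View pics/w20.png

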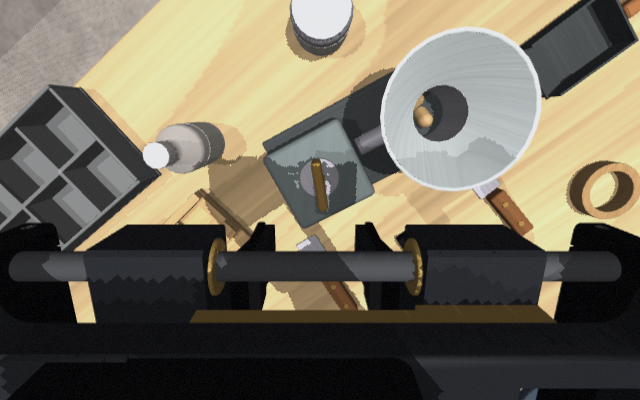

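View pics/t20.png

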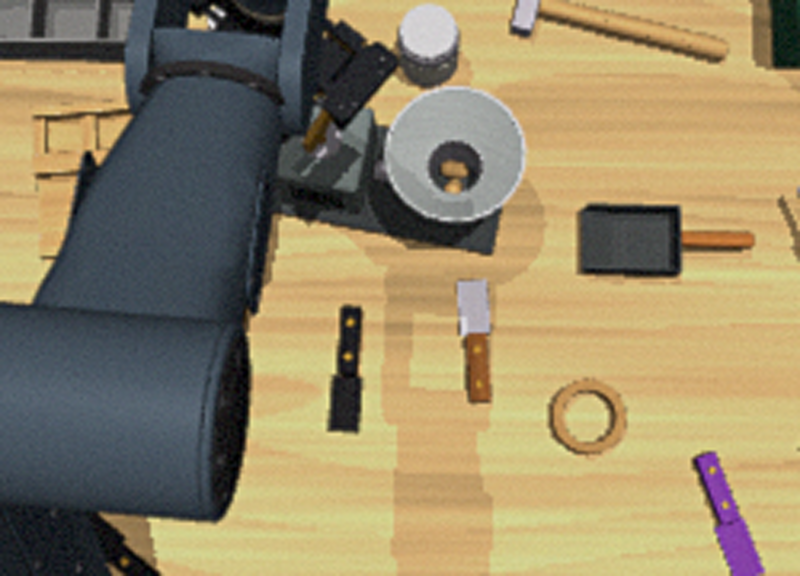

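>>> jog_arm --steps '[{"fingers": 50,"delta_pos": [-15,-10,0],"turn": 7},{"fingers": 50,"delta_pos": [-40,-30,0],"turn": 14},{"fingers": 50,"delta_pos": [-70,-55,0],"turn": 21},{"fingers": 50,"delta_pos": [-100,-80,0],"turn": 28},{"fingers": 50,"delta_pos": [-130,-105,0],"turn": 35},{"fingers": 50,"delta_pos": [-160,-130,-10],"turn": 40},{"fingers": 50,"delta_pos": [-190,-150,-30],"turn": 42},{"fingers": 50,"delta_pos": [-212,-166,-55],"turn": 42},{"fingers": 50,"delta_pos": [-226,-175,-75],"turn": 42},{"fingers": 50,"delta_pos": [-230,-178,-78],"turn": 42},{"fingers": 50,"delta_pos": [-230,-178,-78],"turn": 42}]'

```text
time_s: 28.42
position: [0.4149, -0.1154, 0.2399]
tcp_rot: [[0.058, -0.002, 0.998], [-0.998, 0.002, 0.058], [-0.002, -1.0, -0.002]]
force: [0.3, 0.7, 0.5]
opening: 0.501
```

Run:
```python
from h import *
st,im=snap("wrist","w21")
print(st['time_s'],st['position'],st['joint_positions'],np.degrees(np.arctan2(st['tcp_rot'][1,0],st['tcp_rot'][0,0])))
print([(round(d['confidence'],2),np.round(d['position'],4).tolist()) for d in tip_of("scraper0",'wrist')[:7]])
for d in trace("scraper0","wrist")[:3]: 
    ys,xs=np.nonzero(d['mask']); print(d['confidence'],xs.min(),xs.max(),ys.min(),ys.max())
```

```text
28.4167 [ 0.41486519 -0.11540649  0.23988913] [-3.04890724e+01  1.53042808e+01  1.08557405e+02  1.02789922e-02
  5.63035361e+01  5.61633185e+01] -86.65822043749742
[(0.94, [0.4998, 0.1646, 0.0031]), (0.83, [0.4517, -0.1135, 0.0015]), (0.83, [0.3967, 0.0381, -0.0014])]
0.84 297 330 80 206
0.78 620 639 199 236
0.74 51 90 16 151
```

View pics/w21.png

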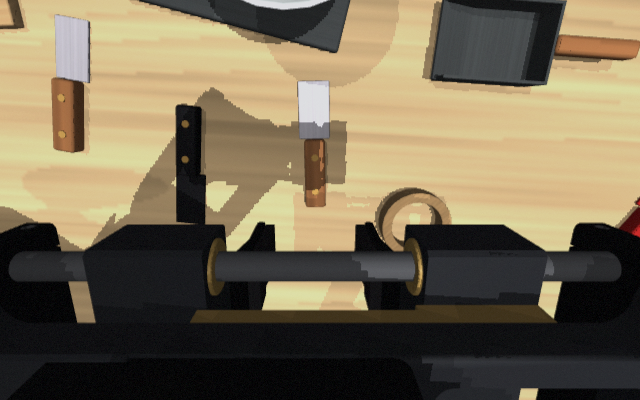

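Run:
```python
from h import *
st=read_state(); im=capture("wrist")
cv2.imwrite('pics/c22.png',cv2.resize(im[70:220,270:360],None,fx=4,fy=4,interpolation=cv2.INTER_NEAREST)[:,:,::-1])
for uv,z in(((313.5,81),.004),((314.5,136),.004),((315.5,139),.02),((315.5,206),.02)): print(uv,ray('wrist',uv,z,st))
```

```text
(313.5, 81) [ 0.51920742 -0.10781024  0.004     ]
(314.5, 136) [ 0.45798084 -0.11270985  0.004     ]
(315.5, 139) [ 0.45600673 -0.1139529   0.02      ]
(315.5, 206) [ 0.37686237 -0.11888567  0.02      ]
```

View pics/c22.png

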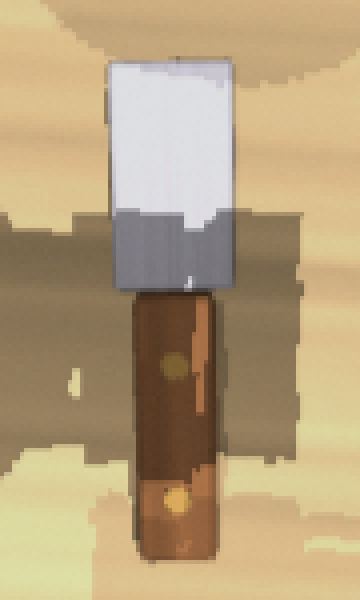

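>>> jog_arm --steps '[{"fingers": 50,"delta_pos": [0,0,0],"turn": 0},{"fingers": 50,"delta_pos": [0,0,0],"turn": 0.6}]'

```text
time_s: 28.78
position: [0.4172, -0.115, 0.2412]
tcp_rot: [[0.073, 0.002, 0.997], [-0.997, -0.001, 0.073], [0.001, -1.0, 0.002]]
force: [0.7, -0.0, -0.6]
opening: 0.498
```

>>> jog_arm --steps '[{"fingers": 50,"delta_pos": [8.5,0,-40],"turn": 0},{"fingers": 50,"delta_pos": [8.5,0,-80],"turn": 0},{"fingers": 50,"delta_pos": [8.5,0,-120],"turn": 0},{"fingers": 50,"delta_pos": [8.5,0,-155],"turn": 0},{"fingers": 50,"delta_pos": [8.5,0,-185],"turn": 0},{"fingers": 50,"delta_pos": [8.5,0,-207],"turn": 0},{"fingers": 50,"delta_pos": [8.5,0,-218],"turn": 0},{"fingers": 50,"delta_pos": [8.5,0,-221],"turn": 0},{"fingers": 50,"delta_pos": [8.5,0,-221],"turn": 0},{"fingers": 20,"delta_pos": [8.5,0,-221],"turn": 0},{"fingers": 0,"delta_pos": [8.5,0,-221],"turn": 0},{"fingers": 0,"delta_pos": [8.5,0,-221],"turn": 0},{"fingers": 0,"delta_pos": [8.5,0,-221],"turn": 0},{"fingers": 0,"delta_pos": [8.5,0,-221],"turn": 0}]'

```text
time_s: 29.95
position: [0.425, -0.1154, 0.0205]
tcp_rot: [[0.071, 0.002, 0.997], [-0.997, -0.001, 0.071], [0.001, -1.0, 0.002]]
force: [1.0, 1.0, 6.9]
opening: 0.275
```

>>> jog_arm --steps '[{"fingers": 0,"delta_pos": [0,0,10],"turn": 0},{"fingers": 0,"delta_pos": [0,0,30],"turn": 0},{"fingers": 0,"delta_pos": [0,0,60],"turn": 0},{"fingers": 0,"delta_pos": [0,0,95],"turn": 0},{"fingers": 0,"delta_pos": [0,0,120],"turn": 0},{"fingers": 0,"delta_pos": [0,0,130],"turn": 0},{"fingers": 0,"delta_pos": [0,0,130],"turn": 0},{"fingers": 0,"delta_pos": [0,0,130],"turn": 0}]'

```text
time_s: 30.62
position: [0.4245, -0.1152, 0.1501]
tcp_rot: [[0.071, 0.001, 0.997], [-0.997, -0.001, 0.071], [0.001, -1.0, 0.001]]
force: [-1.3, 0.3, -0.7]
opening: 0.273
```

Run:
```python
from h import *
st,im=snap("wrist","w23")
print(st['time_s'],st['position'],st['force'],st['opening'],st['joint_positions'],np.degrees(np.arctan2(st['tcp_rot'][1,0],st['tcp_rot'][0,0])))
im=capture('top');cv2.imwrite('pics/t23.png',cv2.resize(im[110:240,170:300],None,fx=5,fy=5,interpolation=cv2.INTER_CUBIC)[:,:,::-1])
```

```text
30.6167 [ 0.42453502 -0.1152477   0.15005071] [-1.28320661  0.32434198 -0.72686009] 0.2731828659126081 [-2.98022966e+01  2.50990402e+01  1.13137434e+02 -2.40836747e-03
  4.16722528e+01  5.61214742e+01] -85.92200721935413
```

View pics/w23.png

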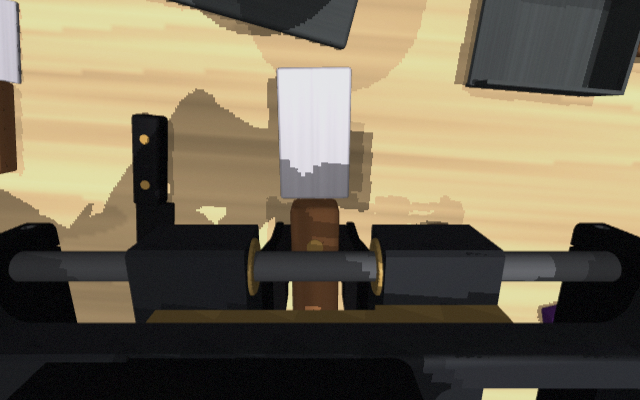

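View pics/t23.png

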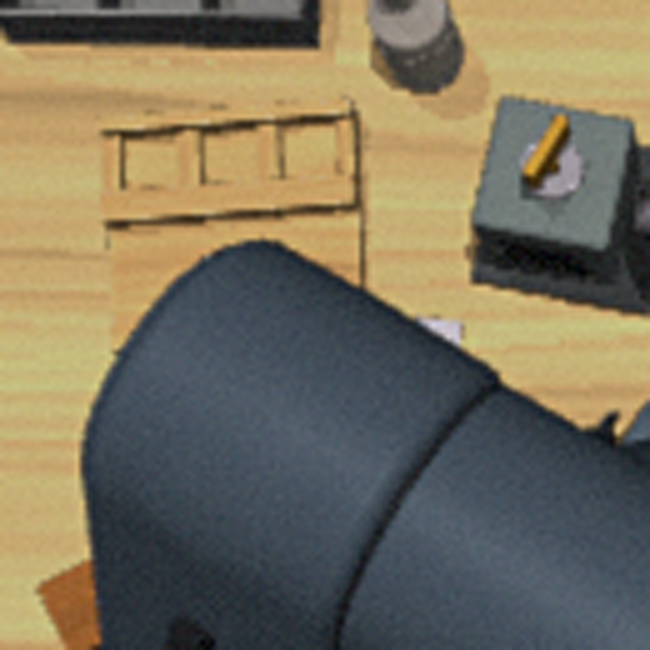

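>>> jog_arm --steps '[{"fingers": 0,"delta_pos": [0,15,15],"turn": 0},{"fingers": 0,"delta_pos": [0,45,40],"turn": 0},{"fingers": 0,"delta_pos": [5,80,55],"turn": 2},{"fingers": 0,"delta_pos": [10,118,60],"turn": 2},{"fingers": 0,"delta_pos": [20,156,60],"turn": 2},{"fingers": 0,"delta_pos": [30,194,60],"turn": 2},{"fingers": 0,"delta_pos": [40,230,60],"turn": 2},{"fingers": 0,"delta_pos": [50,266,60],"turn": 2},{"fingers": 0,"delta_pos": [60,302,60],"turn": 2},{"fingers": 0,"delta_pos": [70,338,60],"turn": 2},{"fingers": 0,"delta_pos": [80,374,50],"turn": 2},{"fingers": 0,"delta_pos": [88,408,40],"turn": 2},{"fingers": 0,"delta_pos": [94,438,30],"turn": 2},{"fingers": 0,"delta_pos": [98,462,20],"turn": 2},{"fingers": 0,"delta_pos": [100,475,20],"turn": 2},{"fingers": 0,"delta_pos": [100,478,20],"turn": 2},{"fingers": 0,"delta_pos": [100,478,20],"turn": 2},{"fingers": 0,"delta_pos": [100,478,20],"turn": 2}]'

```text
time_s: 32.22
position: [0.5242, 0.3615, 0.1694]
tcp_rot: [[0.105, -0.001, 0.994], [-0.994, -0.001, 0.105], [0.001, -1.0, -0.001]]
force: [-0.5, 0.6, -0.5]
opening: 0.272
```

Run:
```python
from h import *
st,im=snap("wrist","w24")
print(st['time_s'],st['position'],st['force'],st['opening'],st['joint_positions'],np.degrees(np.arctan2(st['tcp_rot'][1,0],st['tcp_rot'][0,0])))
for t in ("slot0","rack","scraper0"): print(t,[(round(d['confidence'],2),np.round(d['position'],4).tolist()) for d in tip_of(t,'wrist')[:7]])
```

```text
32.2167 [0.5242191  0.36152926 0.16935541] [-0.45721586  0.63417808 -0.47630261] 0.2718406262961 [ 2.45708275e+01  3.57971879e+01  8.39277312e+01 -4.28675908e-02
  6.03614931e+01  1.08541676e+02] -83.94958311996255
slot0 [(0.79, [0.6344, 0.3147, 0.0136]), (0.56, [0.6371, 0.257, 0.0185])]
rack [(0.83, [0.6231, 0.3139, 0.0018])]
scraper0 [(0.94, [0.4998, 0.1623, 0.0013]), (0.77, [0.5493, 0.3636, 0.1518])]
```

View pics/w24.png

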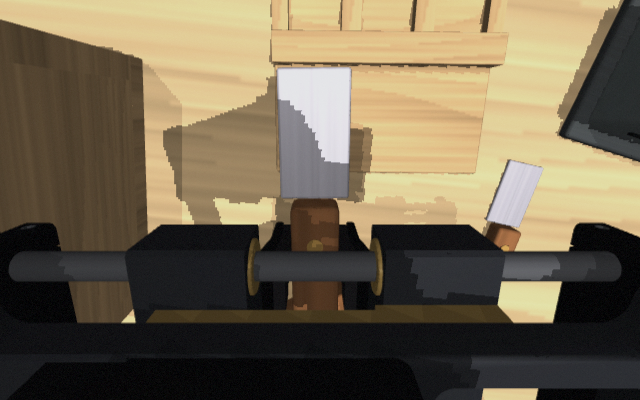

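Run:
```python
from h import *
im=cv2.imread('pics/w24.png')
cv2.imwrite('pics/c24.png',cv2.resize(im[0:190,255:525],None,fx=2.9,fy=2.9,interpolation=cv2.INTER_CUBIC))
for uv in((160,157),(155,217),(140,150)): print(ray('top',uv,0),ray('top',uv,.15))
st=read_state()
for uv in((143,60),(140,220)): print([ray('wrist',uv,z,st).round(3).tolist() for z in(0,.1,.2)])
```

```text
[0.62235702 0.53220589 0.        ] [0.57907405 0.46642111 0.15      ]
[0.39142951 0.52869964 0.        ] [0.37334848 0.46329751 0.15      ]
[0.64911626 0.6116417  0.        ] [0.60291296 0.53718781 0.15      ]
[[0.621, 0.53, 0.0], [0.613, 0.479, 0.1], [0.605, 0.428, 0.2]]
[[0.465, 0.538, 0.0], [0.506, 0.485, 0.1], [0.548, 0.431, 0.2]]
```

View pics/c24.png

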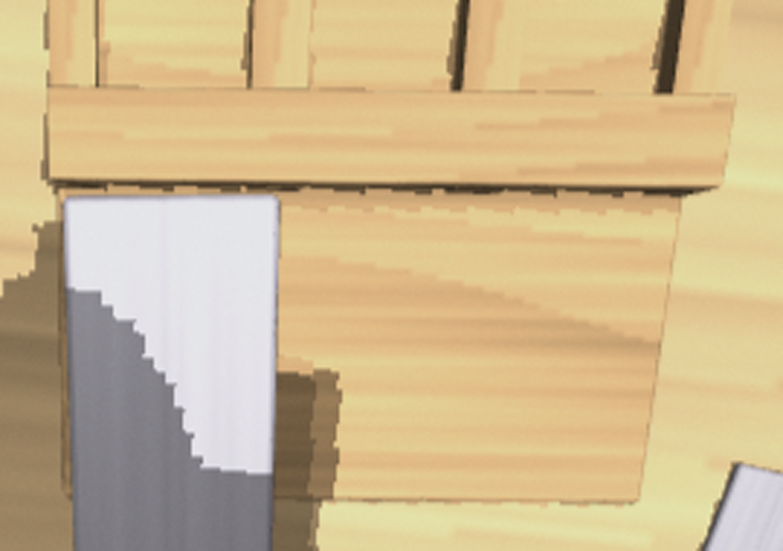

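Run:
```python
from h import *
im=capture('top')
cv2.imwrite('pics/t24.png',cv2.resize(im[60:300,30:330],None,fx=2.6,fy=2.5,interpolation=cv2.INTER_CUBIC)[:,:,::-1])
im=capture('scene');cv2.imwrite('pics/s24.png',im[:,:,::-1])
```

```text
(no output)
```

View pics/t24.png

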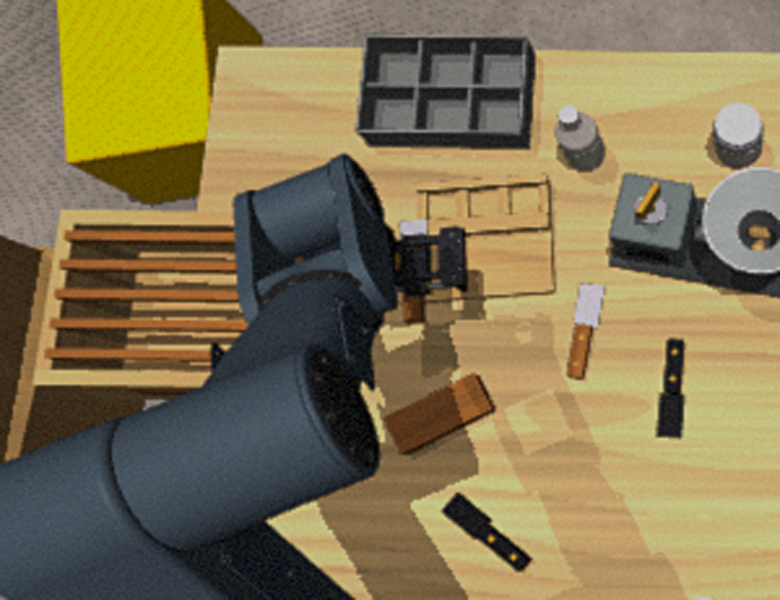

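View pics/s24.png

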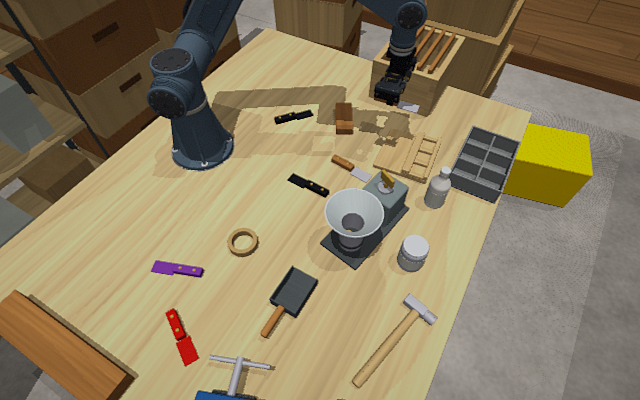

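Run:
```python
from h import *
st=read_state()
q=lambda u,v,z: ray('wrist',(255+u/2.9,v/2.9),z,st)[:2]
nl,nr=q(50,180,.035),q(722,186,.035)
fl,fr=q(48,87,.035),q(735,95,.035)
bl,br=q(68,498,.015),q(640,502,.015)
for n,p in zip(('nl','nr','fl','fr','bl','br'),(nl,nr,fl,fr,bl,br)): print(n,p)
ang=lambda a,b: np.degrees(np.arctan2(*(a-b)[::-1]))
print(ang(nl,nr),ang(fl,fr),ang(bl,br),np.linalg.norm(nl-nr),np.linalg.norm(bl-br),'mid',(nl+nr)/2,(fl+fr)/2,(bl+br)/2)
# dividers right edges at row 90
for u in(98,250,308,460,665): print(u,q(u,88,.025),q(u,88,.035))
P=np.array([[.636,.316],[.643,.256],[.629,.374]])
print([proj('wrist',np.array([x,y,.015]),st) for x,y in P])
```

```text
nl [0.62805309 0.40805746]
nr [0.64629042 0.21996519]
fl [0.65176784 0.41029698]
fr [0.66954405 0.22239338]
bl [0.53380363 0.39799999]
br [0.5521841  0.21120684]
95.53805776685445 95.40425611760638 95.6198192918997 0.18897434348513473 0.18769528630154908 mid [0.63717176 0.31401133] [0.66065595 0.31634518] [0.54299387 0.30460341]
98 [0.65499096 0.39759218] [0.65295551 0.39663273]
250 [0.65951623 0.35462866] [0.65732457 0.35515221]
308 [0.66124275 0.3382368 ] [0.6589915  0.33932615]
460 [0.66576685 0.29528434] [0.66335944 0.29785631]
665 [0.67186709 0.23736771] [0.66924911 0.24193882]
[array([380.65835861,  67.33661735]), array([449.69060016,  66.51669762]), array([313.9966364,  68.4101792])]
```

Run:
```python
from h import *
st=read_state(); R=st['tcp_rot'];p=st['position']
im=capture('wrist')
cv2.imwrite('pics/c25.png',cv2.resize(im[60:250,265:365],None,fx=4,fy=3,interpolation=cv2.INTER_NEAREST)[:,:,::-1])
for uv,z in(((277.5,68),p[2]-.0165),((351,68),p[2]-.0165),((282.5,197),p[2]-.0165),((348.5,197),p[2]-.0165),((291,200),p[2]-.0005),((339,200),p[2]-.0005)):
    print(uv,R.T@(ray('wrist',uv,z,st)-p))
```

```text
(277.5, 68) [-0.01800047  0.01655418  0.08968055]
(351, 68) [0.01662279 0.01655073 0.08968666]
(282.5, 197) [-0.01725312  0.01651725  0.0265802 ]
(348.5, 197) [0.01717461 0.01651382 0.0265947 ]
(291, 200) [-0.01161516  0.00051845  0.02960223]
(339, 200) [0.01099164 0.0005162  0.02961189]
```

View pics/c25.png

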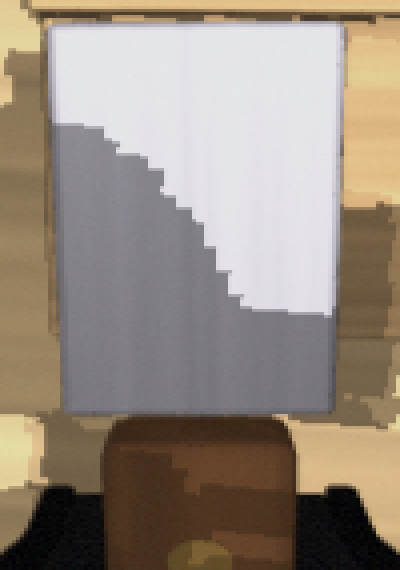

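>>> jog_arm --steps '[{"fingers": 0,"delta_pos": [2,-20,0],"turn": -0.5},{"fingers": 0,"delta_pos": [4,-45,-10],"turn": -0.5},{"fingers": 0,"delta_pos": [4,-58,-30],"turn": -0.5},{"fingers": 0,"delta_pos": [4,-58,-60],"turn": -0.5},{"fingers": 0,"delta_pos": [4,-58,-90],"turn": -0.5},{"fingers": 0,"delta_pos": [4,-58,-112],"turn": -0.5},{"fingers": 0,"delta_pos": [4,-58,-126],"turn": -0.5},{"fingers": 0,"delta_pos": [4,-58,-132],"turn": -0.5},{"fingers": 0,"delta_pos": [4,-58,-132],"turn": -0.5},{"fingers": 0,"delta_pos": [4,-58,-132],"turn": -0.5},{"fingers": 0,"delta_pos": [4,-58,-132],"turn": -0.5}]'

```text
time_s: 33.48
position: [0.5296, 0.3051, 0.0387]
tcp_rot: [[0.097, 0.002, 0.995], [-0.995, 0.001, 0.097], [-0.001, -1.0, 0.003]]
force: [0.7, 0.5, -0.6]
opening: 0.273
```

Run:
```python
from h import *
st,im=snap("wrist","w26")
print(st['time_s'],st['position'],st['force'],st['moment'],np.degrees(np.arctan2(st['tcp_rot'][1,0],st['tcp_rot'][0,0])))
cv2.imwrite('pics/c26.png',cv2.resize(im[0:220,200:480],None,fx=2.8,fy=2.7,interpolation=cv2.INTER_CUBIC)[:,:,::-1])
print(proj('wrist',np.array([.637,.314,.015]),st),proj('wrist',np.array([.637,.314,.035]),st))
```

```text
33.4833 [0.52957572 0.30511877 0.03873747] [ 0.71173056  0.47458364 -0.62552512] [-0.02472875  0.07108329  0.06403702] -84.41971336321757
[319.11654344  29.68762252] [319.7122401   18.35993033]
```

View pics/c26.png

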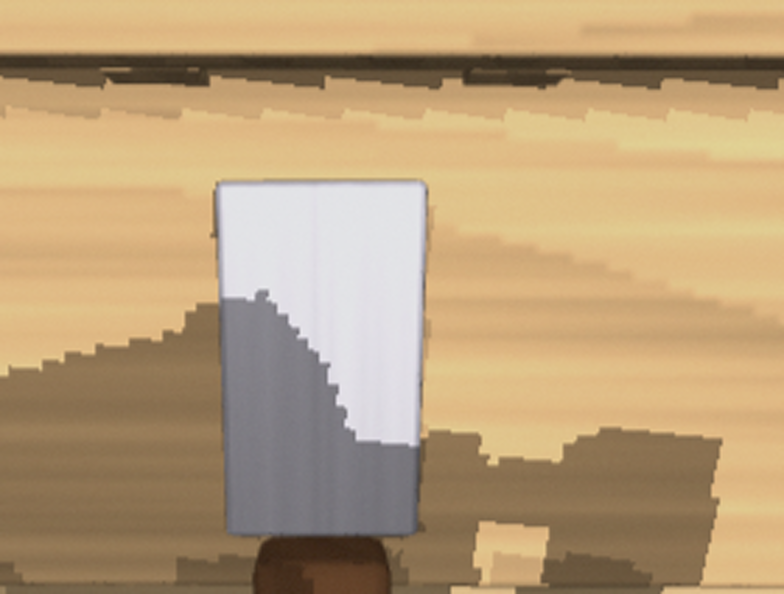

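>>> jog_arm --steps '[{"fingers": 0,"delta_pos": [0,-2,-1],"turn": 0},{"fingers": 0,"delta_pos": [6,-1.4,-1],"turn": 0},{"fingers": 0,"delta_pos": [12,-0.8,-1],"turn": 0},{"fingers": 0,"delta_pos": [18,-0.3,-1],"turn": 0},{"fingers": 0,"delta_pos": [24,0.3,-1],"turn": 0},{"fingers": 0,"delta_pos": [30,0.9,-1],"turn": 0},{"fingers": 0,"delta_pos": [36,1.5,-1],"turn": 0},{"fingers": 0,"delta_pos": [42,2,-1],"turn": 0},{"fingers": 0,"delta_pos": [48,2.6,-1],"turn": 0},{"fingers": 0,"delta_pos": [54,3.2,-1],"turn": 0},{"fingers": 0,"delta_pos": [60,3.8,-1],"turn": 0},{"fingers": 0,"delta_pos": [66,4.4,-1],"turn": 0},{"fingers": 0,"delta_pos": [70,4.7,-1],"turn": 0},{"fingers": 0,"delta_pos": [70,4.7,-1],"turn": 0}]'

```text
time_s: 34.7
position: [0.5999, 0.3096, 0.0367]
tcp_rot: [[0.097, 0.002, 0.995], [-0.995, 0.0, 0.097], [-0.0, -1.0, 0.002]]
force: [0.5, -0.4, -0.9]
opening: 0.275
```

Run:
```python
from h import *
st,im=snap("wrist","w27")
print(st['time_s'],st['position'],st['force'],st['moment'],np.degrees(np.arctan2(st['tcp_rot'][1,0],st['tcp_rot'][0,0])))
cv2.imwrite('pics/c27.png',cv2.resize(im[0:260,200:480],None,fx=2.7,fy=2.3,interpolation=cv2.INTER_CUBIC)[:,:,::-1])
```

```text
34.7 [0.59991064 0.30959408 0.03668238] [ 0.49554292 -0.44157451 -0.91414383] [0.06933701 0.00102801 0.03941937] -84.43838659764235
```

View pics/c27.png

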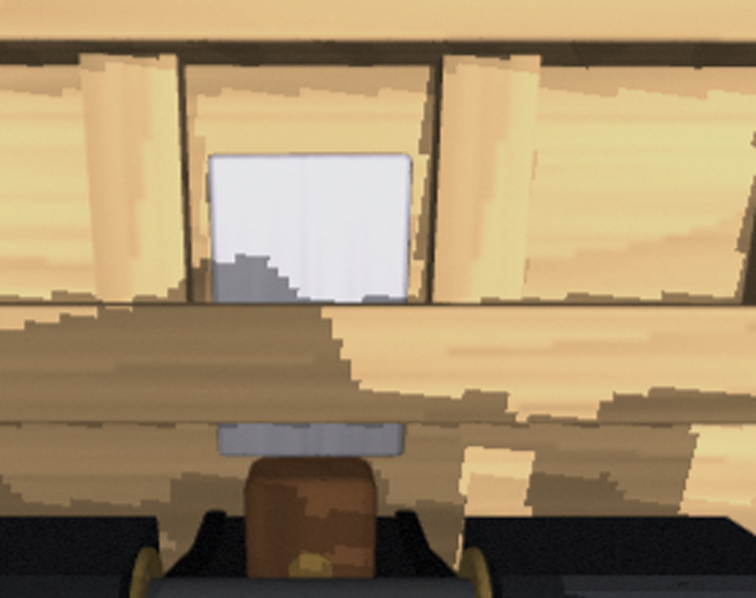

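Blade is centred in the middle slot, with about 9 mm left. I'll push home.

>>> jog_arm --steps '[{"fingers": 0,"delta_pos": [3,0.3,0],"turn": 0},{"fingers": 0,"delta_pos": [6,0.6,0],"turn": 0},{"fingers": 0,"delta_pos": [8,0.8,0],"turn": 0},{"fingers": 0,"delta_pos": [9,0.9,0],"turn": 0},{"fingers": 0,"delta_pos": [10,1,0],"turn": 0},{"fingers": 0,"delta_pos": [10,1,0],"turn": 0}]'

```text
time_s: 35.25
position: [0.6087, 0.3105, 0.0365]
tcp_rot: [[0.097, 0.0, 0.995], [-0.995, 0.0, 0.097], [-0.0, -1.0, 0.0]]
force: [-0.4, 0.3, -0.6]
opening: 0.272
```

Run:
```python
from h import *
st,im=snap("wrist","w28")
print(st['time_s'],st['position'],st['force'],st['moment'])
cv2.imwrite('pics/c28.png',cv2.resize(im[0:260,200:480],None,fx=2.7,fy=2.3,interpolation=cv2.INTER_CUBIC)[:,:,::-1])
```

```text
35.25 [0.60870081 0.31052097 0.03653765] [-0.43612285  0.31338105 -0.5688912 ] [ 0.02345575  0.01230225 -0.00158611]
```

View pics/c28.png

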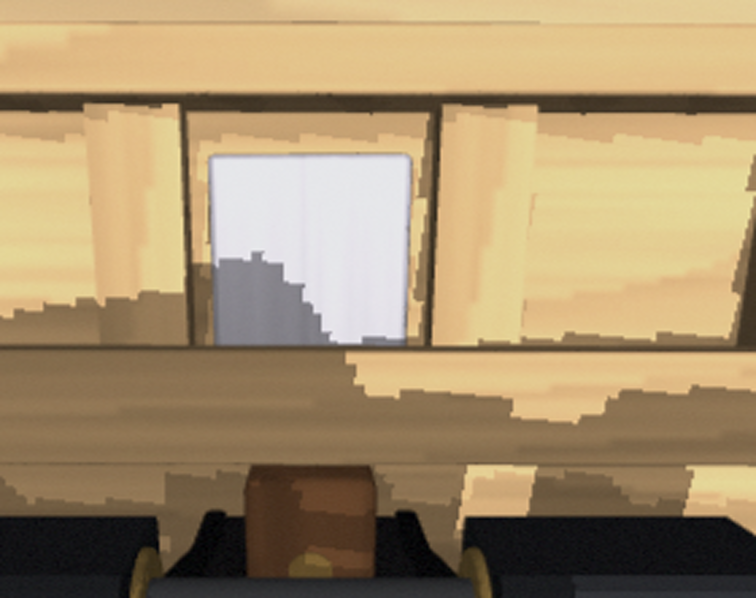

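>>> jog_arm --steps '[{"fingers": 0,"delta_pos": [0.7,0,0],"turn": 0},{"fingers": 0,"delta_pos": [1.4,0.1,0],"turn": 0},{"fingers": 0,"delta_pos": [2,0.2,0],"turn": 0},{"fingers": 0,"delta_pos": [2,0.2,0],"turn": 0}]'

```text
time_s: 35.63
position: [0.6107, 0.3107, 0.0366]
tcp_rot: [[0.097, 0.0, 0.995], [-0.995, 0.0, 0.097], [-0.0, -1.0, 0.0]]
force: [-0.4, -0.6, -0.8]
opening: 0.276
```

>>> jog_arm --steps '[{"fingers": 0,"delta_pos": [0.7,0,0],"turn": 0},{"fingers": 0,"delta_pos": [1.4,0.1,0],"turn": 0},{"fingers": 0,"delta_pos": [2,0.2,0],"turn": 0},{"fingers": 0,"delta_pos": [2,0.2,0],"turn": 0}]'

```text
time_s: 35.97
position: [0.6113, 0.3107, 0.0363]
tcp_rot: [[0.097, -0.003, 0.995], [-0.995, -0.001, 0.097], [0.0, -1.0, -0.003]]
force: [-3.6, -0.2, 0.2]
opening: 0.274
```

Run:
```python
from h import *
st,im=snap("wrist","w29")
print(st['time_s'],st['position'],st['force'],st['moment'])
cv2.imwrite('pics/c29.png',cv2.resize(im[60:260,200:480],None,fx=2.7,fy=2.7,interpolation=cv2.INTER_CUBIC)[:,:,::-1])
```

```text
35.9667 [0.61130573 0.31068501 0.0362765 ] [-3.64003168 -0.1742475   0.22716863] [-0.03581872  0.49369554  0.01810792]
```

View pics/c29.png

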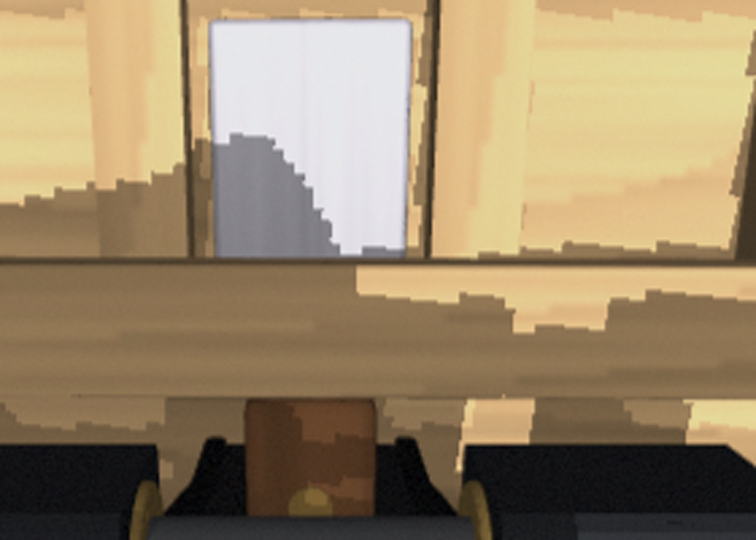

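>>> jog_arm --steps '[{"fingers": 0,"delta_pos": [1,0.1,-0.7],"turn": 0},{"fingers": 0,"delta_pos": [1,0.1,-1.2],"turn": 0},{"fingers": 0,"delta_pos": [1,0.1,-1.2],"turn": 0},{"fingers": 26,"delta_pos": [1,0.1,-1.2],"turn": 0},{"fingers": 30,"delta_pos": [1,0.1,-1.2],"turn": 0},{"fingers": 38,"delta_pos": [1,0.1,-1.2],"turn": 0},{"fingers": 38,"delta_pos": [1,0.1,-1.2],"turn": 0},{"fingers": 38,"delta_pos": [0,0,10],"turn": 0},{"fingers": 38,"delta_pos": [0,0,40],"turn": 0},{"fingers": 38,"delta_pos": [0,0,80],"turn": 0},{"fingers": 38,"delta_pos": [-10,0,115],"turn": 0},{"fingers": 38,"delta_pos": [-20,0,135],"turn": 0},{"fingers": 38,"delta_pos": [-20,0,140],"turn": 0},{"fingers": 38,"delta_pos": [-20,0,140],"turn": 0}]'

```text
time_s: 37.18
position: [0.5939, 0.3115, 0.1796]
tcp_rot: [[0.098, 0.006, 0.995], [-0.995, 0.002, 0.098], [-0.001, -1.0, 0.006]]
force: [-0.1, 0.6, 0.3]
opening: 0.379
```

Run:
```python
from h import *
st,im=snap("wrist","w30")
print(st['time_s'],st['position'],st['force'],st['moment'],st['joint_positions'])
cv2.imwrite('pics/c30.png',cv2.resize(im[0:260,200:640],None,fx=1.8,fy=2,interpolation=cv2.INTER_CUBIC)[:,:,::-1])
for t in ("slot0","scraper0"): print(t,[(round(d['confidence'],2),np.round(d['position'],4).tolist()) for d in tip_of(t,'wrist')[:7]])
print(proj('wrist',np.array([.637,.314,.035]),st))
```

```text
37.1833 [0.59394999 0.31145372 0.17963433] [-0.13468937  0.61222567  0.26763681] [ 0.02088845 -0.0076252   0.0087111 ] [ 1.81480300e+01  3.73655393e+01  7.84785815e+01 -8.63680379e-03
  6.38037380e+01  1.02549604e+02]
slot0 [(0.64, [0.6373, 0.3126, 0.0109]), (0.61, [0.6382, 0.256, 0.0192]), (0.58, [0.6314, 0.3712, 0.0178])]
scraper0 [(0.91, [0.634, 0.3129, 0.0178])]
[317.31879649 141.50874676]
```

View pics/c30.png

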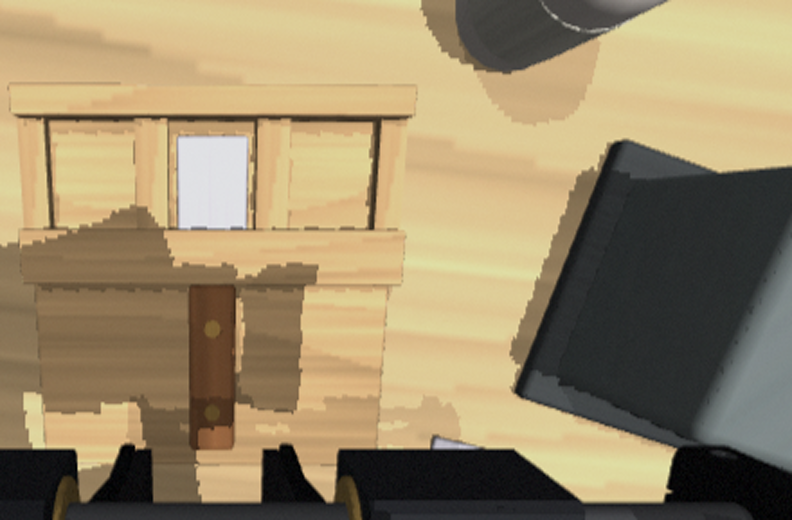

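>>> jog_arm --steps '[{"fingers": 50,"delta_pos": [-10,-10,20],"turn": -2},{"fingers": 50,"delta_pos": [-30,-30,40],"turn": -6},{"fingers": 50,"delta_pos": [-55,-60,55],"turn": -10},{"fingers": 50,"delta_pos": [-80,-92,60],"turn": -14},{"fingers": 50,"delta_pos": [-105,-122,60],"turn": -15.5},{"fingers": 50,"delta_pos": [-120,-139,60],"turn": -15.5},{"fingers": 50,"delta_pos": [-124,-143,60],"turn": -15.5},{"fingers": 50,"delta_pos": [-124,-143,60],"turn": -15.5},{"fingers": 50,"delta_pos": [-124,-143,60],"turn": -15.5}]'

```text
time_s: 38.08
position: [0.4696, 0.1681, 0.2359]
tcp_rot: [[-0.173, 0.0, 0.985], [-0.985, 0.0, -0.173], [-0.0, -1.0, 0.0]]
force: [-0.0, 0.2, -0.4]
opening: 0.499
```

Run:
```python
from h import *
st,im=snap("wrist","w31")
print(st['time_s'],st['position'],np.degrees(np.arctan2(st['tcp_rot'][1,0],st['tcp_rot'][0,0])))
cv2.imwrite('pics/c31.png',cv2.resize(im[60:220,240:400],None,fx=5,fy=3.7,interpolation=cv2.INTER_NEAREST)[:,:,::-1])
print([(round(d['confidence'],2),np.round(d['position'],4).tolist()) for d in tip_of("scraper0",'wrist')[:7]])
```

```text
38.0833 [0.46961571 0.16810779 0.23588074] -99.9622104805451
[(0.92, [0.4987, 0.1665, 0.0005]), (0.82, [0.6365, 0.3134, 0.0211]), (0.62, [0.3951, 0.0402, -0.0021])]
```

View pics/c31.png

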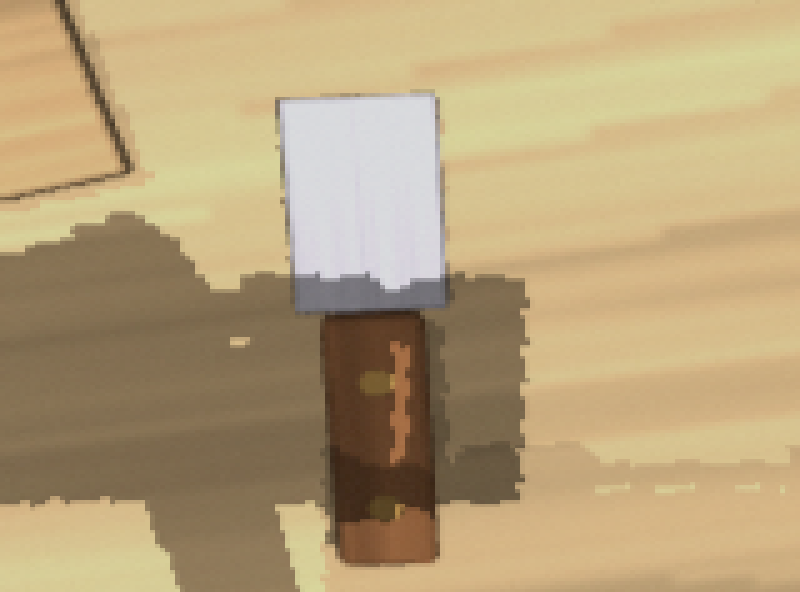

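Run:
```python
from h import *
st=read_state()
q=lambda u,v,z: ray('wrist',(240+u/5,60+v/3.7),z,st)[:2]
t=q(358,97,.004);s=q(371,309,.004);hf=q(375,317,.02);hr=q(388,562,.02)
print(t,s,hf,hr,np.linalg.norm(hf-hr),np.linalg.norm(t-s))
a=lambda d:np.degrees(np.arctan2(d[1],d[0]))
print(a(t-s),a(hf-hr),a(t-hr))
```

```text
[0.56399328 0.15687739] [0.50081291 0.16494935] [0.49997806 0.16414676] [0.42260058 0.17447051] 0.0780631404921134 0.06369391893507231
-7.28069595847361 -7.5995514701735765 -7.092707440962521
```

>>> jog_arm --steps '[{"fingers": 50,"delta_pos": [0,0,-40],"turn": 2.7},{"fingers": 50,"delta_pos": [0,0,-80],"turn": 2.7},{"fingers": 50,"delta_pos": [0,0,-120],"turn": 2.7},{"fingers": 50,"delta_pos": [0,0,-155],"turn": 2.7},{"fingers": 50,"delta_pos": [0,0,-185],"turn": 2.7},{"fingers": 50,"delta_pos": [0,0,-205],"turn": 2.7},{"fingers": 50,"delta_pos": [0,0,-213],"turn": 2.7},{"fingers": 50,"delta_pos": [0,0,-215.5],"turn": 2.7},{"fingers": 50,"delta_pos": [0,0,-215.5],"turn": 2.7},{"fingers": 20,"delta_pos": [0,0,-215.5],"turn": 2.7},{"fingers": 0,"delta_pos": [0,0,-215.5],"turn": 2.7},{"fingers": 0,"delta_pos": [0,0,-215.5],"turn": 2.7},{"fingers": 0,"delta_pos": [0,0,-215.5],"turn": 2.7},{"fingers": 0,"delta_pos": [0,0,-215.5],"turn": 2.7}]'

```text
time_s: 39.35
position: [0.4693, 0.168, 0.0221]
tcp_rot: [[-0.126, 0.002, 0.992], [-0.992, 0.0, -0.126], [-0.001, -1.0, 0.002]]
force: [-0.5, 1.2, 5.6]
opening: 0.271
```

>>> jog_arm --steps '[{"fingers": 0,"delta_pos": [0,0,10],"turn": 0},{"fingers": 0,"delta_pos": [0,0,30],"turn": 0},{"fingers": 0,"delta_pos": [0,5,60],"turn": 2},{"fingers": 0,"delta_pos": [10,20,85],"turn": 5},{"fingers": 0,"delta_pos": [25,38,95],"turn": 8},{"fingers": 0,"delta_pos": [42,55,95],"turn": 11},{"fingers": 0,"delta_pos": [57,67,95],"turn": 12.8},{"fingers": 0,"delta_pos": [66,74,85],"turn": 12.8},{"fingers": 0,"delta_pos": [68,75,65],"turn": 12.8},{"fingers": 0,"delta_pos": [68,75,45],"turn": 12.8},{"fingers": 0,"delta_pos": [68,75,28],"turn": 12.8},{"fingers": 0,"delta_pos": [68,75,19],"turn": 12.8},{"fingers": 0,"delta_pos": [68,75,17],"turn": 12.8},{"fingers": 0,"delta_pos": [68,75,17],"turn": 12.8},{"fingers": 0,"delta_pos": [68,75,17],"turn": 12.8}]'

```text
time_s: 40.6
position: [0.5371, 0.243, 0.0389]
tcp_rot: [[0.097, 0.002, 0.995], [-0.995, 0.0, 0.097], [-0.0, -1.0, 0.002]]
force: [0.2, 0.2, -0.7]
opening: 0.273
```

Run:
```python
from h import *
st,im=snap("wrist","w32")
print(st['time_s'],st['position'],st['force'],st['moment'],np.degrees(np.arctan2(st['tcp_rot'][1,0],st['tcp_rot'][0,0])))
cv2.imwrite('pics/c32.png',cv2.resize(im[0:220,200:480],None,fx=2.8,fy=2.7,interpolation=cv2.INTER_CUBIC)[:,:,::-1])
print(proj('wrist',np.array([.6427,.2543,.015]),st),proj('wrist',np.array([.637,.314,.035]),st))
```

```text
40.6 [0.5371223  0.24297677 0.03890774] [ 0.21786224  0.24084307 -0.73312425] [-0.04358505 -0.02021488  0.0183485 ] -84.42381929563503
[313.63546001  33.31728568] [170.7401677   22.25549752]
```

View pics/c32.png

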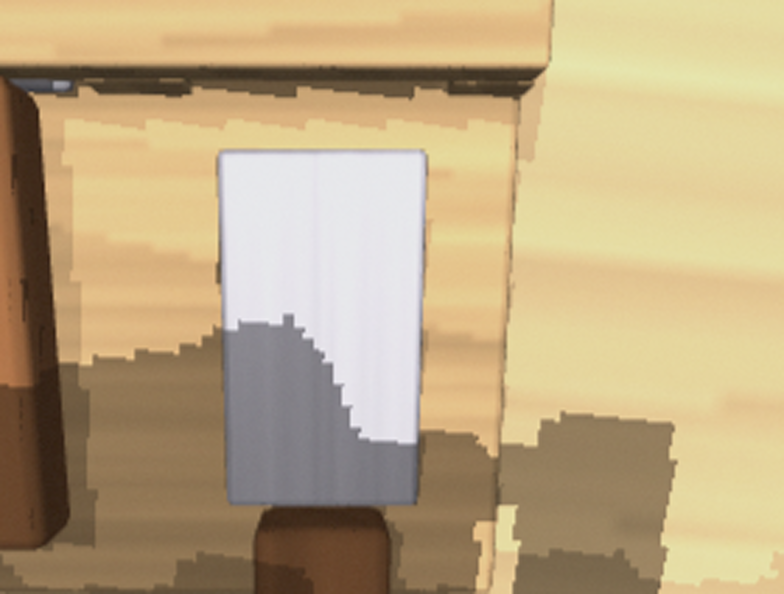

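>>> jog_arm --steps '[{"fingers": 0,"delta_pos": [6,0.6,-0.5],"turn": 0},{"fingers": 0,"delta_pos": [12,1.2,-0.5],"turn": 0},{"fingers": 0,"delta_pos": [18,1.7,-0.5],"turn": 0},{"fingers": 0,"delta_pos": [24,2.3,-0.5],"turn": 0},{"fingers": 0,"delta_pos": [30,2.9,-0.5],"turn": 0},{"fingers": 0,"delta_pos": [36,3.5,-0.5],"turn": 0},{"fingers": 0,"delta_pos": [42,4,-0.5],"turn": 0},{"fingers": 0,"delta_pos": [48,4.6,-0.5],"turn": 0},{"fingers": 0,"delta_pos": [54,5.2,-0.5],"turn": 0},{"fingers": 0,"delta_pos": [60,5.8,-0.5],"turn": 0},{"fingers": 0,"delta_pos": [66,6.4,-0.5],"turn": 0},{"fingers": 0,"delta_pos": [71,6.8,-0.5],"turn": 0},{"fingers": 0,"delta_pos": [71,6.8,-0.5],"turn": 0}]'

```text
time_s: 41.73
position: [0.6092, 0.2498, 0.0377]
tcp_rot: [[0.097, 0.002, 0.995], [-0.995, 0.0, 0.097], [-0.0, -1.0, 0.002]]
force: [-0.0, 0.3, -0.9]
opening: 0.274
```

>>> jog_arm --steps '[{"fingers": 0,"delta_pos": [2,0.2,0],"turn": 0},{"fingers": 0,"delta_pos": [4,0.4,0],"turn": 0},{"fingers": 0,"delta_pos": [6,0.6,0],"turn": 0},{"fingers": 0,"delta_pos": [7,0.7,0],"turn": 0},{"fingers": 0,"delta_pos": [8,0.8,0],"turn": 0},{"fingers": 0,"delta_pos": [9,0.9,0],"turn": 0},{"fingers": 0,"delta_pos": [9,0.9,0],"turn": 0}]'

```text
time_s: 42.32
position: [0.6115, 0.2501, 0.0372]
tcp_rot: [[0.098, -0.011, 0.995], [-0.995, -0.002, 0.097], [0.001, -1.0, -0.011]]
force: [-8.4, -1.1, 5.4]
opening: 0.272
```

Run:
```python
from h import *
st,im=snap("wrist","w33")
print(st['time_s'],st['position'],st['force'],st['moment'])
cv2.imwrite('pics/c33.png',cv2.resize(im[0:260,200:480],None,fx=2.7,fy=2.3,interpolation=cv2.INTER_CUBIC)[:,:,::-1])
```

```text
42.3167 [0.6115295  0.2501081  0.03718249] [-8.35457423 -1.08191267  5.44606726] [-0.09401866  1.26793193  0.0175389 ]
```

View pics/c33.png

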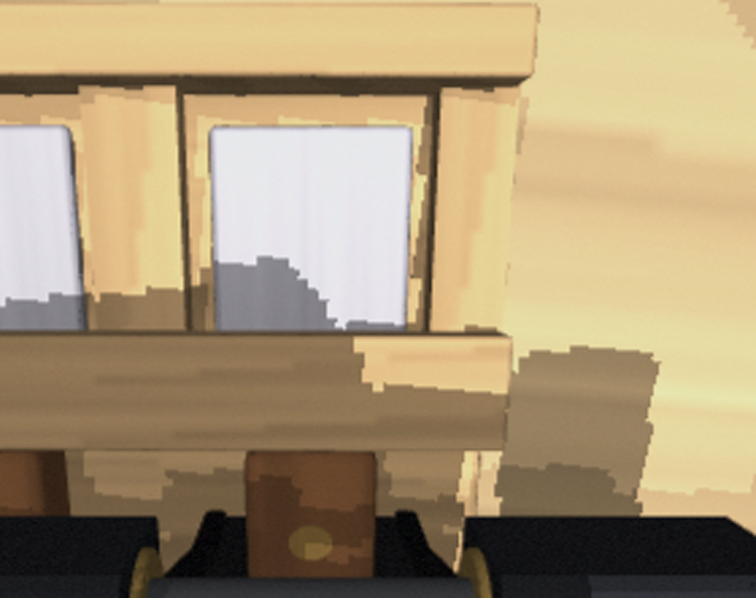

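>>> jog_arm --steps '[{"fingers": 0,"delta_pos": [-3,-0.3,-0.5],"turn": 0},{"fingers": 0,"delta_pos": [-4,-0.4,-1],"turn": 0},{"fingers": 0,"delta_pos": [-4,-0.4,-1],"turn": 0},{"fingers": 26,"delta_pos": [-4,-0.4,-1],"turn": 0},{"fingers": 30,"delta_pos": [-4,-0.4,-1],"turn": 0},{"fingers": 38,"delta_pos": [-4,-0.4,-1],"turn": 0},{"fingers": 38,"delta_pos": [-4,-0.4,-1],"turn": 0},{"fingers": 38,"delta_pos": [-5,0,10],"turn": 0},{"fingers": 38,"delta_pos": [-5,0,40],"turn": 0},{"fingers": 38,"delta_pos": [-5,0,80],"turn": 0},{"fingers": 38,"delta_pos": [-15,0,115],"turn": 0},{"fingers": 38,"delta_pos": [-25,15,135],"turn": 0},{"fingers": 38,"delta_pos": [-25,25,140],"turn": 0},{"fingers": 38,"delta_pos": [-25,25,140],"turn": 0},{"fingers": 38,"delta_pos": [-25,25,140],"turn": 0}]'

```text
time_s: 43.62
position: [0.5914, 0.2759, 0.1772]
tcp_rot: [[0.099, 0.0, 0.995], [-0.995, -0.0, 0.099], [0.0, -1.0, 0.0]]
force: [0.1, -0.5, 0.9]
opening: 0.378
```

Run:
```python
from h import *
st,im=snap("wrist","w34")
print(st['time_s'],st['position'],st['force'],st['moment'])
cv2.imwrite('pics/c34.png',cv2.resize(im[0:260,200:480],None,fx=2.8,fy=2.3,interpolation=cv2.INTER_CUBIC)[:,:,::-1])
for t in ("slot0","scraper0"): print(t,[(round(d['confidence'],2),np.round(d['position'],4).tolist()) for d in tip_of(t,'wrist')[:7]])
```

```text
43.6167 [0.59140287 0.27594789 0.17717848] [ 0.06719864 -0.45591739  0.93865408] [-0.00179543  0.00110711  0.00673754]
slot0 [(0.9, [0.6326, 0.3126, 0.0126]), (0.67, [0.6386, 0.2566, 0.0175]), (0.62, [0.6289, 0.3736, 0.0149])]
scraper0 [(0.81, [0.6423, 0.2522, 0.0151]), (0.8, [0.6362, 0.315, 0.018])]
```

View pics/c34.png

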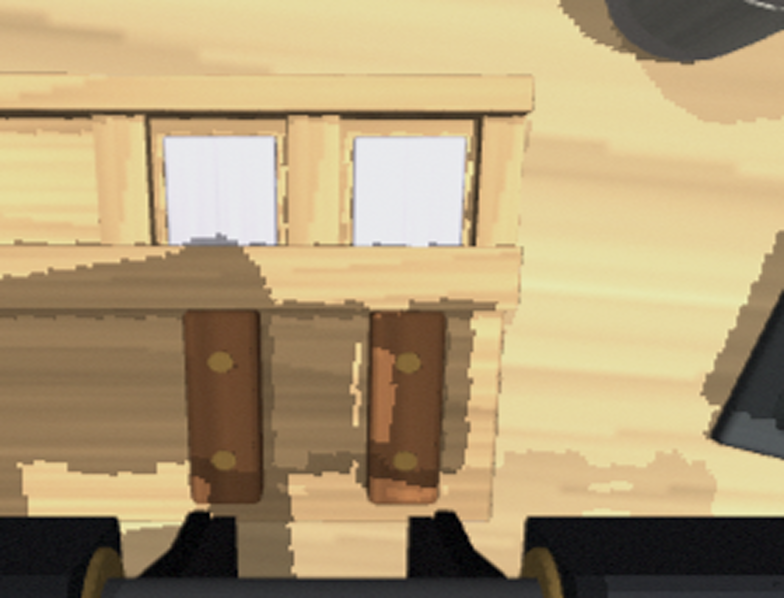

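>>> jog_arm --steps '[{"fingers": 38,"delta_pos": [-10,0,30],"turn": 0},{"fingers": 38,"delta_pos": [-40,0,60],"turn": 0},{"fingers": 38,"delta_pos": [-75,0,80],"turn": 0},{"fingers": 38,"delta_pos": [-105,0,100],"turn": 0},{"fingers": 38,"delta_pos": [-120,0,110],"turn": 0},{"fingers": 38,"delta_pos": [-120,0,110],"turn": 0}]'

```text
time_s: 44.27
position: [0.4689, 0.2754, 0.2887]
tcp_rot: [[0.098, -0.001, 0.995], [-0.995, 0.0, 0.098], [-0.0, -1.0, -0.001]]
force: [0.9, -0.3, -0.4]
opening: 0.377
```

Run:
```python
from h import *
snap("scene","s35",(100,60,520,400),1.85)
snap("top","t35",(150,70,470,310),2.5)
```

```text
(no output)
```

View pics/s35.png

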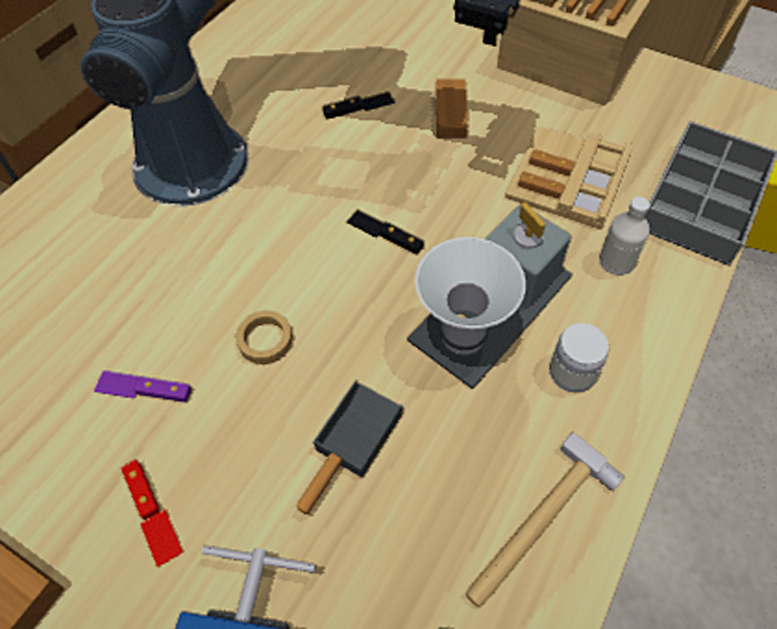

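View pics/t35.png

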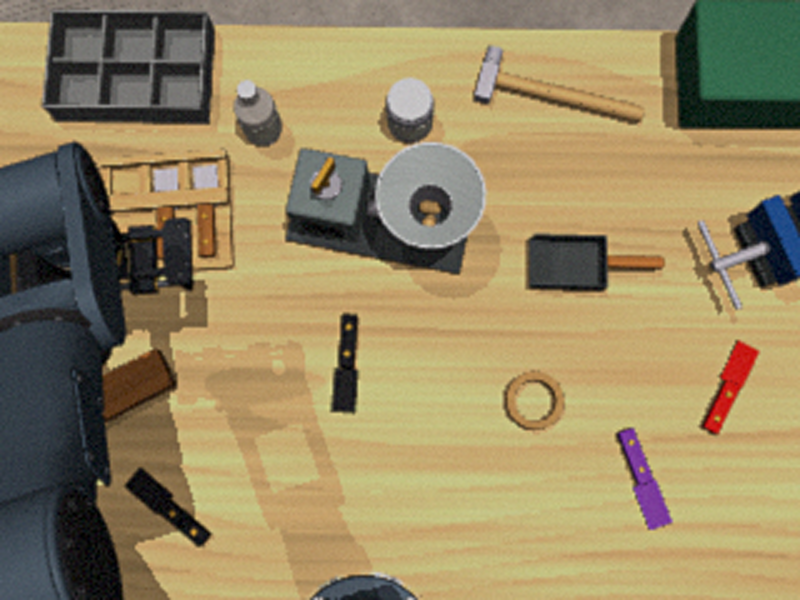

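```bash
python3 -c "
from rig import *
print(hand_in())"
```

```text
the job is handed in; nothing more can be done
None
```

The job is done and handed in at about 44 s, with no failed checks.

- **Pellets:** I let the scoop tip in a loosened grip over the funnel, and all five pellets went in before I touched the key. The scoop is empty and no pellets lie on the bench. Only the top two show in the chamber; the other three must be underneath.
- **Key:** I wound it clockwise about 337° in two strokes. It stopped dead against the hard stop, with about 1.2 Nm on the wrist, and slipped in the jaws there. After release, the wing was still at that angle. The starting angle wasn't known, so I'm relying on the hard stop rather than a reading of the key angle.
- **Scoop:** It stands upright and empty on the bench at about (0.56, -0.30). That is about 9 cm from where it started, and turned to face +y.
- **Scrapers:** Only two real scrapers were present, and one had been knocked about 3 cm aside during the run. Both are fully home, in the middle and right-hand slots, with the shoulders against the bar. The last position readings are within about 3 mm of the slot points.
- **Other things:** I didn't touch the look-alikes or the other things on the bench, and the last pictures show nothing out of place.

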